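Turn the hinge leaves for their second polish and set the pass wheel

TASK

The brass hinge leaves in the polisher's carrier get their knuckle ends polished next: raise the clear guard, pull out each leaf that has its plain end towards the buff roll, turn it end for end and put it back, so that every leaf stands in a slot fully home, knuckle towards the roll and centred in the carrier (equal overhang at both ends). Roll the pass wheel on the control box up to 7, squarely between its index marks, and leave the guard fully down again. Don't disturb the loose things lying on the bench.

Things in the scene. Friction and masses are not known exactly. Their poses are not given: they have to be found in the camera images.
- carrier (a point): Work carrier of the bolted-down bench polisher: white plastic block, 60 mm (x) by 310 mm (y), six parallel open-ended slots along x in its top, for parts standing on edge. Point: centre of the carrier at slot-floor level, 22 mm above the bench; the carrier's top is 21 mm above it, the grey base plate round it 7 mm below. +x points along the slots to the buff roll, y runs across the slots, z up.
- slot1 (a point): Slot 1 of the carrier, at y = -130 mm from its centre: 11 mm wide, 21 mm deep, 60 mm long, open at both ends, with 3 mm chamfers at its mouth. Point: centre of the slot's floor; axes as the carrier's.
- slot2 (a point): Slot 2 of the carrier, at y = -78 mm from its centre: 11 mm wide, 21 mm deep, 60 mm long, open at both ends, with 3 mm chamfers at its mouth. Point: centre of the slot's floor; axes as the carrier's.
- slot3 (a point): Slot 3 of the carrier, at y = -26 mm from its centre: 11 mm wide, 21 mm deep, 60 mm long, open at both ends, with 3 mm chamfers at its mouth. Point: centre of the slot's floor; axes as the carrier's.
- slot4 (a point): Slot 4 of the carrier, at y = 26 mm from its centre: 11 mm wide, 21 mm deep, 60 mm long, open at both ends, with 3 mm chamfers at its mouth. Point: centre of the slot's floor; axes as the carrier's.
- slot5 (a point): Slot 5 of the carrier, at y = 78 mm from its centre: 11 mm wide, 21 mm deep, 60 mm long, open at both ends, with 3 mm chamfers at its mouth. Point: centre of the slot's floor; axes as the carrier's.
- slot6 (a point): Slot 6 of the carrier, at y = 130 mm from its centre: 11 mm wide, 21 mm deep, 60 mm long, open at both ends, with 3 mm chamfers at its mouth. Point: centre of the slot's floor; axes as the carrier's.
- roll (a point): Middle of the buff roll's axle: a grey roll along y, 110 mm diameter, 310 mm long, fixed (it does not turn), 135 mm in x and 56 mm in z from the carrier's point, so its near face is 80 mm from the carrier's middle. The motor (116 mm diameter) follows it on the +y side. Axes as the carrier's.
- leaf1_mid (a point): Loose brass hinge leaf, 0.3 to 0.5 kg: plate 9 mm thick, 48 mm high, with a round knuckle (18 mm diameter, 48 mm high) at one end; 110 mm long overall. Stands on edge in a slot; 27 mm of it shows above the carrier. Point: its centre, half-way along and up (24 mm above the slot floor when home). x points along it to the knuckle, y across its thickness, z up. May be absent.
- leaf2_mid (a point): Loose brass hinge leaf, 0.3 to 0.5 kg: plate 9 mm thick, 48 mm high, with a round knuckle (18 mm diameter, 48 mm high) at one end; 110 mm long overall. Stands on edge in a slot; 27 mm of it shows above the carrier. Point: its centre, half-way along and up (24 mm above the slot floor when home). x points along it to the knuckle, y across its thickness, z up. May be absent.
- leaf3_mid (a point): Loose brass hinge leaf, 0.3 to 0.5 kg: plate 9 mm thick, 48 mm high, with a round knuckle (18 mm diameter, 48 mm high) at one end; 110 mm long overall. Stands on edge in a slot; 27 mm of it shows above the carrier. Point: its centre, half-way along and up (24 mm above the slot floor when home). x points along it to the knuckle, y across its thickness, z up. May be absent.
- leaf4_mid (a point): Loose brass hinge leaf, 0.3 to 0.5 kg: plate 9 mm thick, 48 mm high, with a round knuckle (18 mm diameter, 48 mm high) at one end; 110 mm long overall. Stands on edge in a slot; 27 mm of it shows above the carrier. Point: its centre, half-way along and up (24 mm above the slot floor when home). x points along it to the knuckle, y across its thickness, z up. May be absent.
- leaf5_mid (a point): Loose brass hinge leaf, 0.3 to 0.5 kg: plate 9 mm thick, 48 mm high, with a round knuckle (18 mm diameter, 48 mm high) at one end; 110 mm long overall. Stands on edge in a slot; 27 mm of it shows above the carrier. Point: its centre, half-way along and up (24 mm above the slot floor when home). x points along it to the knuckle, y across its thickness, z up. May be absent.
- leaf6_mid (a point): Loose brass hinge leaf, 0.3 to 0.5 kg: plate 9 mm thick, 48 mm high, with a round knuckle (18 mm diameter, 48 mm high) at one end; 110 mm long overall. Stands on edge in a slot; 27 mm of it shows above the carrier. Point: its centre, half-way along and up (24 mm above the slot floor when home). x points along it to the knuckle, y across its thickness, z up. May be absent.
- pass_wheel (a joint): Angle (rad) of the black thumbwheel in the control box's top: digits 0 to 9 between ten grey ridges. Digit n stands at the top, between the two white index marks, at n x 0.6283 (36 degrees each). Grows as the wheel's top moves to +x of wheel_axis (away from the robot). Stays where left (friction 0.07 N m, no clicks); stops at 0 and 9. Digits stand upright as seen from the robot.
- wheel_axis (a point): Centre of the thumbwheel on its axle, 57 mm above the bench; the axle is y, z up, +x leads away from the robot. Wheel 24 mm wide, rim radius 42 mm; ten radial ridges, 4 mm thick, 22 mm wide, reach out to radius 51 mm. With a digit at the top, the nearest ridges stand 18 degrees either side of the top. The fixed control box's flat top (150 by 115 mm) is 38 mm above this point.
- guard (a joint): Angle of the clear guard of the polisher, rad: 0 = fully down (its stop), 2.15 = fully up and back; it starts down or a little ajar. A stiff hinge (0.2 N m): it stays where it is left.
- guard_hinge (a point): Centre of the guard's hinge (axis y, axes as the carrier's), 172 mm in x and 143 mm in z from the carrier's point. The guard is a clear sheet, 4 mm thick, 320 mm wide, with a 10 mm steel rod along its free edge, 140 mm from the hinge. At joint angle q it slopes from the hinge towards the robot (-x), q - 0.419 rad above level; fully down its free edge is 44 mm in x and 86 mm in z from the carrier's point.
- guard_tab (a point): Black lifting tab at the middle of the guard's free edge, in the plane of the sheet: 10 mm thick (y), 18 mm tall, sticking out 44 mm beyond the edge. Point: its middle, 166 mm from the hinge. Its axes turn with the guard; at joint 0 they are the carrier's.
- compound_bar: Bystander: loose bar of polishing compound, 120 x 45 x 40 mm, lying on the bench; origin at the centre of its underside.
- paste_tin: Bystander: loose round tin, 68 mm diameter, 45 mm high; origin at the centre of its underside.
- wheel_brush: Bystander: loose hand brush lying on the bench; origin under its middle.
Mind the look-alikes: they are no part of the job. What is shaped like the part that bears leaf4_mid but black or pink is not meant. What is shaped like the part that bears leaf1_mid but blue is not meant.

How it is judged:
By the outcome, as a careful person would: the job done as asked, in the order asked, and still so for the second after the job is handed in, with the robot touching nothing.
Of leaf1, leaf2, leaf3, leaf4, leaf5, leaf6 only 4 to 6 are there at a start; the rules pass over those that are not, and their reading is None.
At some moment in a run one of leaf1, leaf2, leaf3, leaf4, leaf5, leaf6 may be knocked a few centimetres aside while the robot is not near it.
It also fails if it takes over 210 s, if anything falls off the work surface, if the arm or the gripper's body presses on something with over 40 N, if the wrist force passes 120 N, or if a joint passes its speed limit or range.

ROBOT

A 7-joint arm with a two-finger parallel gripper is mounted at the origin on the work surface. World frame = base frame: x ahead of the robot, y to its left, z up, the work surface at z = 0. Lengths are in mm, angles in rad, forces in N, time in s.
With the tool pointing down it reaches from about 350 to 775 mm from the base axis. Payload 3.1 kg.
Tool frame: the origin (TCP) lies between the finger pads; the fingertips stand 17 mm ahead of it and the grasp point (between the pads) lies 2 mm behind it (r.tips_ahead is the distance from the TCP to the fingertips, in mm); z points along the fingers, x is the direction in which the jaws open and shut, and the axes are right-handed (so a half turn about z gives the same grasp; the last joint's range is limited). The gripper opens to 85 mm and grips with 20 to 120 N. Pads are 22 mm wide; open, the fingers measure 114 mm over their backs; the gripper's body (76 mm by 85 mm) begins 54 mm behind the grasp point. The pads swing forward as they close: fully open they stand 13 mm farther back than shut.
Start: joints at [-1.233, 0.311, 0.014, 1.512, -0.004, 1.319, -0.027], TCP at [203.878, 510.833, 248.304] pointing down, gripper open.
Joint ranges: [-2.7, 2.7], [-0.3, 1.91], [-1.27, 1.3], [0.12, 2.57], [-1.44, 4.58], [0.2, 2.03], [-3.05, 3.05]. Speed limits (rad/s): [2.79, 2.79, 3.14, 3.14, 3.14, 3.14, 3.14].

INTERFACE

Orientations are given as a unit quaternion [w, x, y, z].
In Python, from station import readout, optics, ticket, r gives the robot as it stands.
- The arm moves only by the tool drive_tool, never from a script. Its argument "commands" is text: rows parted by semicolons, each of 5 numbers parted by spaces: the closure in counts, from 0 (fully open) to 255 (shut), then the shift along the tool's x, y, z in m, then the turn about the tool's z in rad. In form: gripper x y z yaw; .... A call has 1 to 5 rows; each row shifts and turns the commanded pose from where the row before left it, along the tool's axes as they then stand; what a row does not reach is not made up. A row lasts 1/10 s, in which the tool goes at most 50 mm and 8.59 degrees, less where a joint would pass 70% of its speed; a pose out of reach is approached as far as the arm can. A call with a gripper value outside its range is refused whole. The fingers move at their own pace and stop on an object; "grip_force" is the grip in N (left out, the last holds). Time passes only in rows, so rows that do not move let the fingers close. It gives the time, the measured TCP pose, the force and the opening at its end, in the units of the state.
- readout.get_state(): the state, without advancing time (a new reading comes with each control period).
- optics.read_camera(name): name is "scene" or "top" or "wrist"; returns a dict with "frame" (420x560x3 uint8, red, green, blue), "range_z" (420x560 float32, mm along the optical axis (not along the pixel's ray), 0 where there is no reading), "K" (3x3 intrinsics, pixels), "view" (4x4, takes a point from world to camera coordinates). Camera axes: x right, y down, z forward; pixel columns grow to the right and rows downward; lengths in mm; the calibration is good to about 2 mm. A picture is of the moment at which its call begins.
- ticket.close_job(): hands the job in, once; it reports no verdict.
The state is a dict: "time_s": time; "joints": joint angles; "qvel": joint speeds; "joint_efforts": joint torques, N m; "tool_pos": TCP position; "eef_rot": TCP orientation; "wrist_force": force on the tool from outside, world axes, zero at the start; "ft_torque": the same for the moment, N m; "grip_width": finger opening in mm.
Only numpy, scipy, OpenCV 4.12 (cv2) and the standard library are available. Lean on these libraries where they do the work, as an engineer would, in place of code of your own. Each camera call takes 0.05 s, during which the arm holds its last target.

## Working session

There is one attempt and no reset: what is moved stays moved. The work goes in short steps, Python scripts to look and compute and a tool call to move; the robot and the scene stay as the last step left them, time stands still between calls to the robot, and variables do not carry over. Pictures are saved under pics/ and viewed, and the job is handed in when it is done.

Besides the shell and the picture viewer there is one more tool, called after "Emit:" as name(argument=value, ...), one argument or row to a line, values as JSON. drive_tool: Moves the arm, as the interface text tells. Its arguments: {"type":"object","properties":{"commands":{"type":"string"},"grip_force":{"type":"number"}},"required":["commands"]}

```bash
ls -la; mkdir -p pics; python3 - <<'E'
from station import readout, optics, ticket, r
import cv2
print(readout.get_state()); print(r, [a for a in dir(r) if a[0]!='_'])
for n in ["scene","top","wrist"]:
    c=optics.read_camera(n); cv2.imwrite(f"pics/{n}0.png",c["frame"][:,:,::-1]); print(n,c["K"].tolist(),c["view"].round(4).tolist())
E
```

```text
total 12
drwxr-xr-x  3 agent agent 4096 Dec  6 18:33 .
drwxr-xr-x 23 root  root  4096 Dec  6 18:33 ..
drwxr-xr-x  2 agent agent 4096 Dec  6 18:33 pics
{'time_s': 0.0, 'joints': array([-1.23268974,  0.31179058,  0.01400859,  1.51306458, -0.00437506,
        1.31921458, -0.02719179]), 'qvel': array([ 2.14227588e-03,  7.51060174e-04,  1.63801165e-06, -2.06720581e-03,
        1.74355985e-03, -3.43490320e-04,  1.10772092e-03]), 'joint_efforts': array([-1.94423319e-04, -3.79922211e+01,  1.46045373e-01, -2.30587238e+01,
        1.23324111e-02,  1.33206192e-02, -4.22013017e-06]), 'tool_pos': array([203.65227558, 510.15510977, 247.18243081]), 'eef_rot': array([ 7.38728266e-04,  8.27849254e-01,  5.60949299e-01, -9.75209873e-04]), 'wrist_force': array([ 0.0539322 , -0.28024678, -1.35328048]), 'ft_torque': array([ 0.0280614 , -0.03619257, -0.04343109]), 'grip_width': 85.31103242400957}
<Robot object at 0x7f8987783a10> ['MotionError', 'tips_ahead']
scene [[393.11486096858795, 0.0, 275.6152724012949], [0.0, 393.11486096858795, 202.94495144525604], [0.0, 0.0, 1.0]] [[-0.3668, 0.9303, -0.0026, 150.133], [0.5097, 0.1986, -0.8371, -194.6069], [-0.7782, -0.3084, -0.5471, 1498.0176], [0.0, 0.0, 0.0, 1.0]]
top [[410.67331082415365, 0.0, 280.2653137333291], [0.0, 410.67331082415365, 210.39487134824844], [0.0, 0.0, 1.0]] [[-0.0253, -0.9996, -0.0123, 72.4195], [-0.9821, 0.0272, -0.1863, 580.44], [0.1866, 0.0073, -0.9824, 1057.8987], [0.0, 0.0, 0.0, 1.0]]
wrist [[363.8116530922454, 0.0, 280.3261292038113], [0.0, 363.8116530922454, 199.8023502673228], [0.0, 0.0, 1.0]] [[0.3704, 0.9289, -0.0022, -548.8752], [0.8871, -0.353, 0.2975, -38.2871], [0.2756, -0.1121, -0.9547, 378.413], [0.0, 0.0, 0.0, 1.0]]
```

View pics/scene0.png

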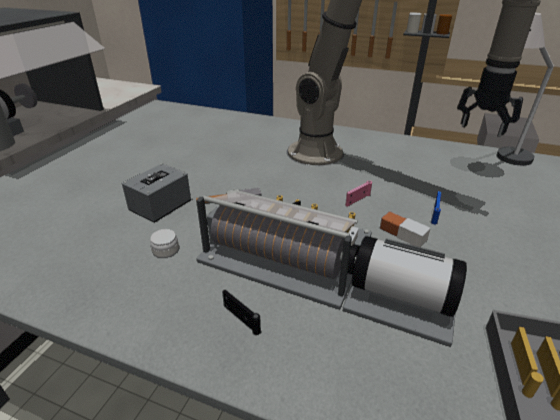

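View pics/top0.png

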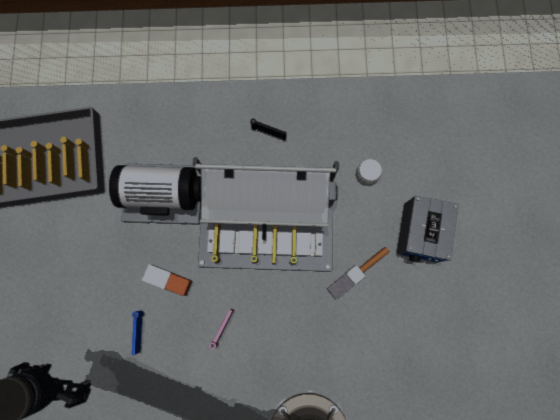

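View pics/wrist0.png

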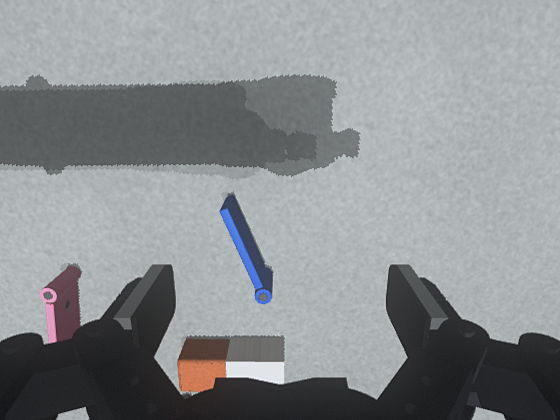

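```bash
python3 - <<'E'
import cv2
a=cv2.imread("pics/top0.png"); cv2.imwrite("pics/topz.png",cv2.resize(a[150:280,180:350],None,fx=4.6,fy=4.6,interpolation=cv2.INTER_CUBIC))
cv2.imwrite("pics/topz2.png",cv2.resize(a[180:280,330:480],None,fx=5,fy=5,interpolation=cv2.INTER_CUBIC))
E
```

```text
(no output)
```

View pics/topz.png

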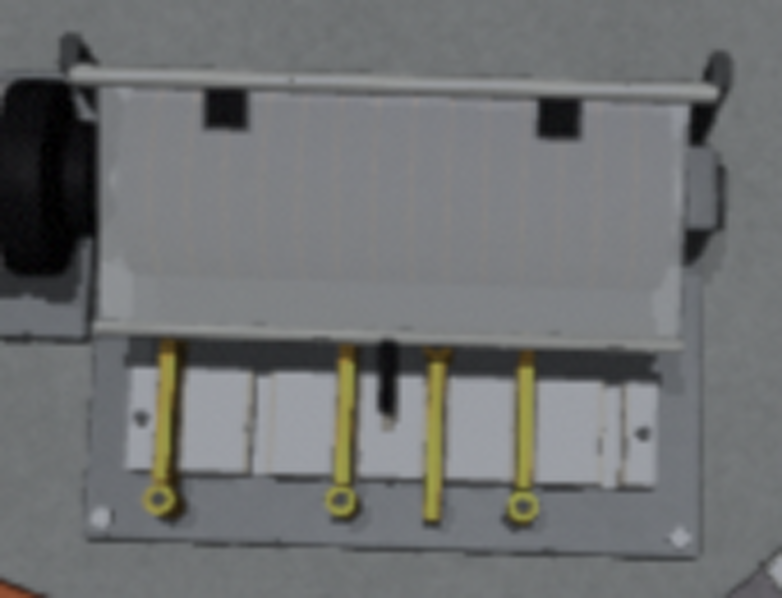

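View pics/topz2.png

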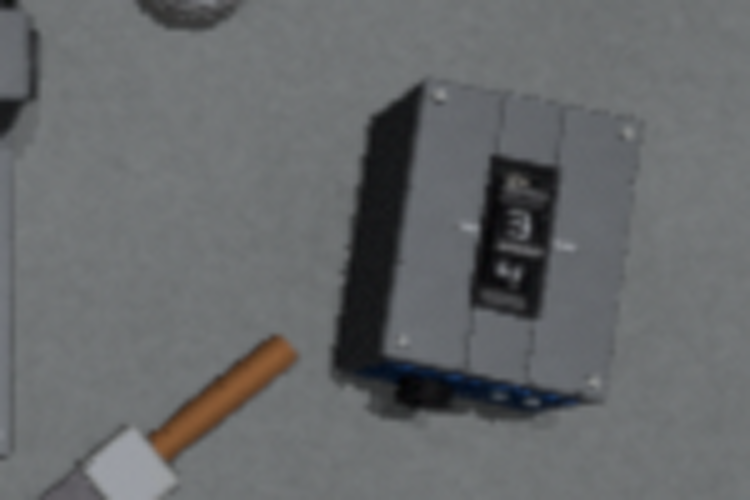

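```bash
cat > h.py <<'E'
from station import readout, optics, ticket, r
import numpy as np, cv2
def cam(n,save=None):
    c=optics.read_camera(n)
    if save: cv2.imwrite(f"pics/{save}.png",c["frame"][:,:,::-1])
    return c
def ray(c,uv,z):
    uv=np.atleast_2d(np.asarray(uv,float)); K=c["K"];V=c["view"];R=V[:3,:3];t=V[:3,3]
    d=np.c_[(uv[:,0]-K[0,2])/K[0,0],(uv[:,1]-K[1,2])/K[1,1],np.ones(len(uv))]@R
    o=-R.T@t
    s=(z-o[2])/d[:,2]; return o+d*s[:,None]
def cloud(c):
    h,w=c["range_z"].shape;K=c["K"];V=c["view"];R=V[:3,:3];t=V[:3,3]
    u,v=np.meshgrid(np.arange(w),np.arange(h));Z=c["range_z"]
    P=np.stack([(u-K[0,2])/K[0,0]*Z,(v-K[1,2])/K[1,1]*Z,Z],-1)-t
    return P@R
def proj(c,P):
    P=np.atleast_2d(P);q=P@c["view"][:3,:3].T+c["view"][:3,3]; q=q@c["K"].T
    return q[:,:2]/q[:,2:]
def zoom(c,name,box,f):
    u0,v0,u1,v1=box
    cv2.imwrite(f"pics/{name}.png",cv2.resize(c["frame"][v0:v1,u0:u1,::-1],None,fx=f,fy=f,interpolation=cv2.INTER_CUBIC))
def st():
    s=readout.get_state(); R=quat(s["eef_rot"])
    print("t",round(s["time_s"],2),"p",s["tool_pos"].round(1),"x",R[:,0].round(3),"z",R[:,2].round(3),"F",s["wrist_force"].round(1),"w",round(s["grip_width"],1),"q",s["joints"].round(2))
    return s
def quat(q):
    from scipy.spatial.transform import Rotation as Ro
    return Ro.from_quat([q[1],q[2],q[3],q[0]]).as_matrix()
E
python3 - <<'E'
from h import *
c=cam("top"); P=cloud(c); f=c["frame"].astype(int)
hsv=cv2.cvtColor(c["frame"],cv2.COLOR_RGB2HSV)
m=(hsv[...,1]<40)&(hsv[...,2]>150); m[:225]=0;m[262:]=0;m[:,:195]=0;m[:,340:]=0
m=cv2.morphologyEx(m.astype(np.uint8),cv2.MORPH_OPEN,np.ones((2,2)))
v,u=np.nonzero(m); print(len(v), np.median(P[v,u,2]))
Q=ray(c,np.c_[u,v],43)[:,:2].astype(np.float32)
rc=cv2.minAreaRect(Q); print(rc, cv2.boxPoints(rc))
# box top, bench heights
for uv in [(415,215),(430,200),(300,300),(265,232),(232,174)]: print(uv,P[uv[1],uv[0]].round(1))
# yellow
my=((hsv[...,0]>18)&(hsv[...,0]<35)&(hsv[...,1]>110)).astype(np.uint8); my[:200]=0
n,l,s,ce=cv2.connectedComponentsWithStats(my)
for i in range(1,n):
    if s[i,4]>20:
        vv,uu=np.nonzero(l==i); print(s[i],ce[i].round(1),"z med",np.median(P[vv,uu,2]).round(1)); print(cv2.minAreaRect(ray(c,np.c_[uu,vv],70)[:,:2].astype(np.float32)))
# box top
mb=(abs(P[...,2]-95)<6); n,l,s,ce=cv2.connectedComponentsWithStats(mb.astype(np.uint8))
for i in range(1,n):
    if s[i,4]>200:
        vv,uu=np.nonzero(l==i); print("box",s[i],cv2.minAreaRect(P[vv,uu,:2].astype(np.float32)),np.median(P[vv,uu,2]))
E
```

```text
1615 42.35096829728601
((495.4925537109375, 98.177490234375), (307.5000915527344, 57.77134323120117), 86.73408508300781) [[457.89465  -53.677223]
 [515.57214  -56.968468]
 [533.09045  250.0322  ]
 [475.41296  253.32346 ]]
(415, 215) [ 552.6 -292.2   95.9]
(430, 200) [ 591.  -334.3   96.7]
(300, 300) [342.    9.7  -3.1]
(265, 232) [516.3  96.8 113.2]
(232, 174) [657.8 174.2 160.5]
[212 224   8  38 160] [216.  242.7] z med 68.9
((498.2391662597656, 229.84861755371094), (16.089420318603516, 97.94917297363281), 88.3672866821289)
[251 225   7  38 121] [254.7 242.9] z med 69.7
((492.8695068359375, 128.28468322753906), (15.716469764709473, 97.76985931396484), 89.15428161621094)
[272 226   6  37 121] [274.1 242.9] z med 69.6
((490.1585998535156, 74.63070678710938), (10.703920364379883, 95.25503540039062), 86.71289825439453)
[291 226   5  38  96] [293.5 244.2] z med 69.6
((487.5154113769531, 25.696218490600586), (10.453898429870605, 97.5711441040039), 88.16595458984375)
box [ 406  196   53   65 2452] ((520.3663940429688, -334.21533203125), (115.9478759765625, 150.8144073486328), 76.44161987304688) 94.89431648519948
box [112 202  80  11 211] ((592.96484375, 393.8271789550781), (208.4880828857422, 24.17873191833496), 89.48519897460938) 94.49849823572615
```

Emit:
drive_tool(
  commands="0 -0.0293 0.0371 -0.004 0;0 -0.0293 0.0371 -0.004 0;0 -0.0293 0.0371 -0.004 0;0 -0.0293 0.0371 -0.004 0;0 -0.0293 0.0371 -0.004 0",
)

```text
time_s: 0.7
tool_pos: [322.5, 304.1, 268.4]
eef_rot: [-0.0, 0.828, 0.561, 0.0]
wrist_force: [0.7, 0.4, 0.1]
grip_width: 85.4
```

Emit:
drive_tool(
  commands="0 -0.0293 0.0371 -0.004 0;0 -0.0293 0.0371 -0.004 0;0 -0.0293 0.0371 -0.004 0;0 -0.0293 0.0371 -0.004 0;0 -0.0293 0.0371 -0.004 0",
)

```text
time_s: 1.2
tool_pos: [440.3, 99.4, 288.6]
eef_rot: [-0.0, 0.828, 0.561, 0.0]
wrist_force: [0.9, 0.7, -0.3]
grip_width: 85.6
```

Emit:
drive_tool(
  commands="140 0 0 0 -0.11;140 0 0 0 -0.11;140 0 0 0 -0.103;140 0 0 0 0;140 0 0 0 0",
  grip_force=60,
)

```text
time_s: 1.7
tool_pos: [439.7, 101.2, 288.2]
eef_rot: [-0.0, 0.728, 0.686, -0.0]
wrist_force: [-1.1, 0.0, 0.3]
grip_width: 38.5
```

```bash
python3 - <<'E'
from h import *
st(); c=cam("wrist","w1"); c=cam("top"); zoom(c,"t1",(180,150,350,280),4.5)
E
```

```text
t 1.7 p [439.7 101.2 288.2] x [ 0.059  0.998 -0.   ] z [-0. -0. -1.] F [-1.1  0.   0.3] w 38.5 q [-0.63  0.08  0.39  1.7  -0.03  1.37  1.28]
```

View pics/w1.png

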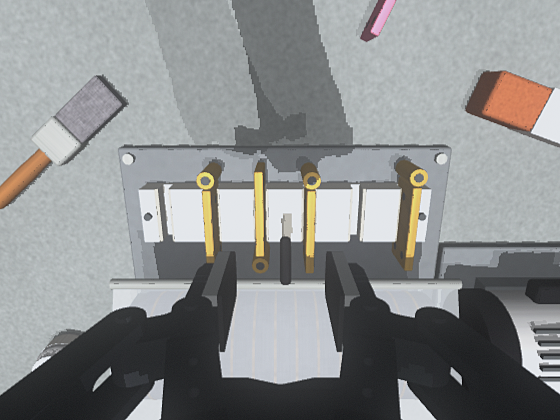

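```bash
python3 - <<'E'
from h import *
c=cam("wrist"); P=cloud(c); hsv=cv2.cvtColor(c["frame"],cv2.COLOR_RGB2HSV)
for uv in [(286,240),(286,255),(286,270),(286,278),(130,283),(440,284),(250,283),(180,215),(340,215),(205,180),(312,180),(418,178),(260,265),(260,165),(209,255),(311,265)]:
    print(uv,hsv[uv[1],uv[0]],P[uv[1],uv[0]].round(1))
m=(hsv[...,1]<40)&(hsv[...,2]>190); m[:180]=0;m[244:]=0;m[:,:135]=0;m[:,435:]=0
m&=abs(P[...,2]-43)<4
v,u=np.nonzero(m)
print(cv2.minAreaRect(ray(c,np.c_[u,v],43)[:,:2].astype(np.float32)))
zoom(c,"w1z",(110,140,460,300),2.25)
E
```

```text
(286, 240) [120   7  75] [498.6 103.2 103.8]
(286, 255) [130  11  72] [511.6 102.4 108.2]
(286, 270) [130  10  73] [523.7 101.7 114.2]
(286, 278) [128  14  73] [530.4 101.3 116.9]
(130, 283) [ 84   7 192] [528.6 -42.8 114.6]
(440, 284) [ 90   3 191] [545.4 242.5 115.7]
(250, 283) [ 83   5 188] [534.7  67.9 115. ]
(180, 215) [105   9 235] [489.8 -10.2  41.8]
(340, 215) [105   9 235] [500.  162.6  41.2]
(205, 180) [105  12 126] [446.4  27.3  67.7]
(312, 180) [102  14  90] [452.4 131.6  67.8]
(418, 178) [100  13 121] [456.2 234.5  68.3]
(260, 265) [113  13  77] [540.7  74.2  68.8]
(260, 165) [20 79 97] [440.1  80.2  41.1]
(209, 255) [ 20 138 226] [526.3  22.1  68.5]
(311, 265) [ 19 110 123] [544.4 127.6  67.6]
((495.971435546875, 102.49954223632812), (308.7301330566406, 58.295997619628906), 86.70467376708984)
```

View pics/w1z.png

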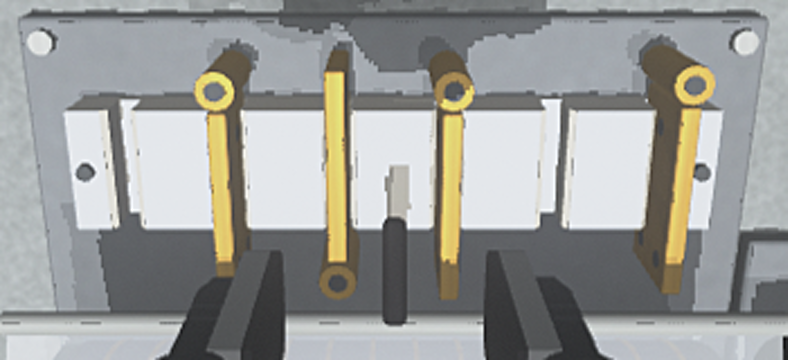

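Emit:
drive_tool(
  commands="140 0.001 0.0254 0.035 0;140 0.001 0.0254 0.035 0;140 0.001 0.0254 0.035 0;140 0 0 0.042 0;140 0 0 0.042 0",
)

```text
time_s: 2.35
tool_pos: [517.0, 99.8, 97.8]
eef_rot: [0.001, 0.727, 0.686, 0.0]
wrist_force: [-0.4, 0.1, -0.9]
grip_width: 38.5
```

```bash
python3 - <<'E'
from h import *
st(); c=cam("wrist","w2")
E
```

```text
t 2.35 p [517.   99.8  97.8] x [ 0.058  0.998 -0.   ] z [ 0.001 -0.    -1.   ] F [-0.4  0.1 -0.9] w 38.5 q [-0.53  0.42  0.39  1.8  -0.19  0.97  1.46]
```

View pics/w2.png

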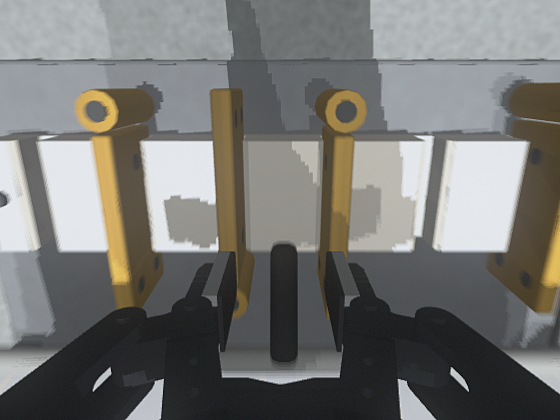

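Emit:
drive_tool(
  commands="255 0 0 0 0;255 0 0 0 0;255 0 0 0 0;255 0 0 0 0;255 0 0 0 0",
  grip_force=40,
)

```text
time_s: 2.9
tool_pos: [517.4, 101.0, 101.1]
eef_rot: [0.001, 0.727, 0.687, 0.002]
wrist_force: [-0.1, 1.8, -0.3]
grip_width: 9.5
```

```bash
python3 - <<'E'
import numpy as np
R=166; q=np.linspace(0.03,2.15,26); 
x=-R*np.cos(q-.419); z=R*np.sin(q-.419)
for a,b,c in zip(q[1:],np.diff(x),np.diff(z)): print(round(a,2),"fwd %.1f up %.1f"%(b,c))
E
```

```text
0.11 fwd -4.8 up 13.2
0.2 fwd -3.6 up 13.6
0.28 fwd -2.5 up 13.9
0.37 fwd -1.3 up 14.0
0.45 fwd -0.1 up 14.1
0.54 fwd 1.1 up 14.0
0.62 fwd 2.3 up 13.9
0.71 fwd 3.4 up 13.6
0.79 fwd 4.6 up 13.3
0.88 fwd 5.7 up 12.9
0.96 fwd 6.8 up 12.3
1.05 fwd 7.8 up 11.7
1.13 fwd 8.7 up 11.0
1.22 fwd 9.7 up 10.2
1.3 fwd 10.5 up 9.4
1.39 fwd 11.2 up 8.5
1.47 fwd 11.9 up 7.5
1.56 fwd 12.5 up 6.4
1.64 fwd 13.0 up 5.4
1.73 fwd 13.4 up 4.2
1.81 fwd 13.7 up 3.1
1.9 fwd 13.9 up 1.9
1.98 fwd 14.1 up 0.7
2.07 fwd 14.1 up -0.5
2.15 fwd 14.0 up -1.7
```

Emit:
drive_tool(
  commands="255 0 -0.005 -0.013 0;255 0 -0.0035 -0.0135 0;255 0 -0.0025 -0.014 0;255 0 -0.0015 -0.014 0;255 0 0 -0.014 0",
)

```text
time_s: 3.4
tool_pos: [504.8, 101.7, 169.3]
eef_rot: [0.001, 0.727, 0.687, 0.002]
wrist_force: [5.3, 3.9, -4.6]
grip_width: 9.1
```

Emit:
drive_tool(
  commands="255 0 0.001 -0.014 0;255 0 0.0025 -0.014 0;255 0 0.0035 -0.0135 0;255 0 0.0045 -0.013 0;255 0 0.0055 -0.013 0",
)

```text
time_s: 3.9
tool_pos: [520.7, 100.7, 235.8]
eef_rot: [-0.0, 0.727, 0.687, 0.001]
wrist_force: [4.1, 4.1, -8.1]
grip_width: 9.5
```

Emit:
drive_tool(
  commands="255 0 0.007 -0.0123 0;255 0 0.008 -0.0117 0;255 0 0.0087 -0.011 0;255 0 0.0097 -0.010 0;255 0 0.0105 -0.0094 0",
)

```text
time_s: 4.4
tool_pos: [562.1, 98.4, 289.3]
eef_rot: [-0.003, 0.727, 0.687, -0.002]
wrist_force: [-1.5, 3.0, -4.0]
grip_width: 9.2
```

```bash
python3 - <<'E'
from h import *
st(); c=cam("scene","s2"); zoom(c,"s2z",(180,120,380,310),3)
E
```

```text
t 4.4 p [562.1  98.4 289.3] x [0.056 0.998 0.001] z [-0.006  0.002 -1.   ] F [-1.5  3.  -4. ] w 9.2 q [-0.51  0.36  0.43  1.38 -0.15  1.44  1.44]
```

View pics/s2z.png

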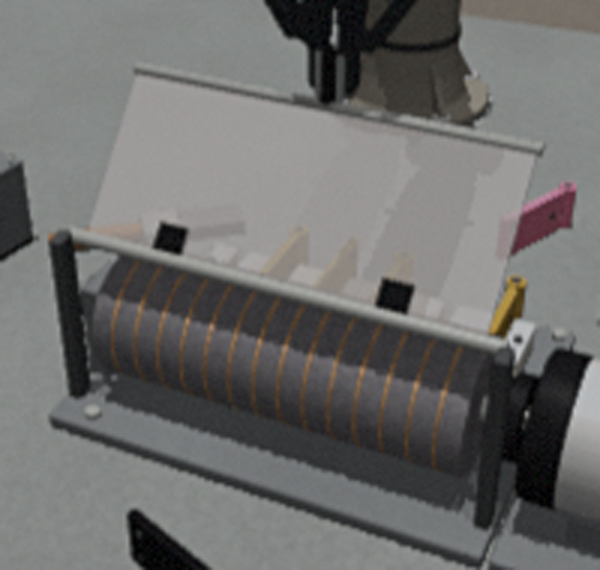

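Emit:
drive_tool(
  commands="255 0 0.0112 -0.0085 0;255 0 0.012 -0.0075 0;255 0 0.0125 -0.0065 0;255 0 0.013 -0.0054 0;255 0 0.0134 -0.0042 0",
)

```text
time_s: 4.95
tool_pos: [624.2, 94.8, 322.0]
eef_rot: [-0.003, 0.726, 0.687, -0.001]
wrist_force: [-4.4, 2.6, -1.6]
grip_width: 9.2
```

Emit:
drive_tool(
  commands="255 0 0.0137 -0.003 0;255 0 0.014 -0.002 0;255 0 0.014 -0.0007 0;255 0 0.014 0.0005 0;255 0 0.014 0.0017 0",
)

```text
time_s: 5.45
tool_pos: [694.5, 90.7, 326.3]
eef_rot: [-0.002, 0.726, 0.687, -0.001]
wrist_force: [-3.7, 2.9, 2.1]
grip_width: 9.4
```

```bash
python3 - <<'E'
from h import *
st(); c=cam("scene","s3"); zoom(c,"s3z",(180,100,380,310),2.8)
E
```

```text
t 5.45 p [694.5  90.7 326.3] x [0.056 0.998 0.001] z [-0.003  0.002 -1.   ] F [-3.7  2.9  2.1] w 9.4 q [-0.34  0.67  0.43  0.82 -0.26  1.7   1.49]
```

View pics/s3z.png

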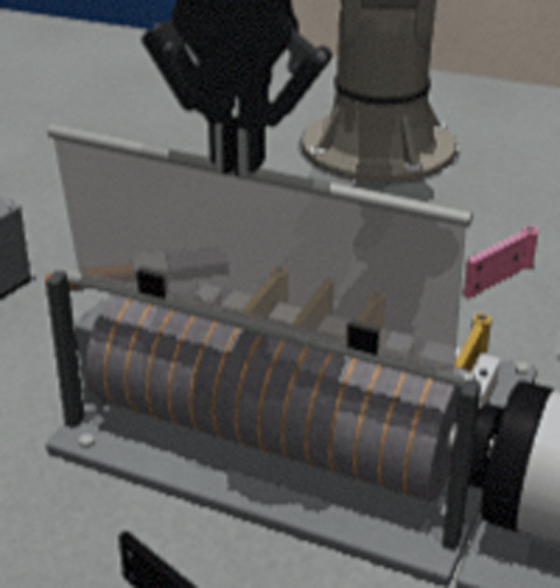

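Emit:
drive_tool(
  commands="255 0 0.005 0.001 0;255 0 0.004 0.0008 0;255 0 0 0 0",
)

```text
time_s: 5.8
tool_pos: [704.5, 90.1, 324.3]
eef_rot: [-0.001, 0.727, 0.687, 0.0]
wrist_force: [-2.6, 4.6, 3.5]
grip_width: 9.6
```

Emit:
drive_tool(
  commands="140 0 0 0 0;140 0 0 0 0;140 0 0 0 0",
)

```text
time_s: 6.1
tool_pos: [705.4, 87.5, 323.6]
eef_rot: [0.001, 0.728, 0.686, -0.0]
wrist_force: [-0.2, 0.3, -0.6]
grip_width: 38.6
```

Emit:
drive_tool(
  commands="140 0 -0.05 0 0;140 0 -0.05 0 0;140 0 -0.05 0 0;140 0 -0.05 0.02 0;140 0 -0.045 0.02 0",
)

```text
time_s: 6.6
tool_pos: [463.2, 102.0, 285.2]
eef_rot: [0.001, 0.727, 0.686, 0.001]
wrist_force: [0.9, -0.8, 0.9]
grip_width: 38.4
```

```bash
python3 - <<'E'
from h import *
st(); c=cam("wrist","w4"); c=cam("scene","s4"); zoom(c,"s4z",(180,120,380,310),3)
c=cam("top");P=cloud(c); zoom(c,"t4z",(180,140,350,280),4.5)
E
```

```text
t 6.6 p [463.2 102.  285.2] x [0.058 0.998 0.001] z [ 0.004  0.    -1.   ] F [ 0.9 -0.8  0.9] w 38.4 q [-0.64  0.13  0.44  1.66 -0.06  1.36  1.32]
```

View pics/w4.png

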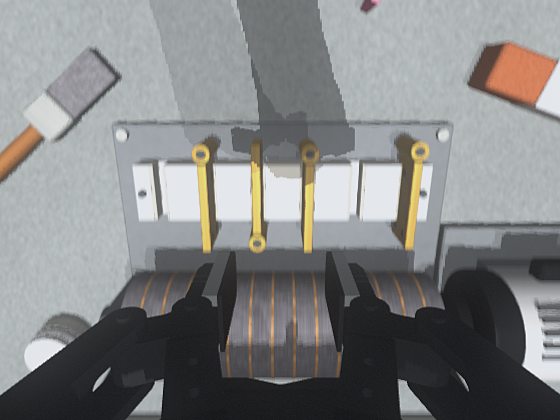

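View pics/s4z.png

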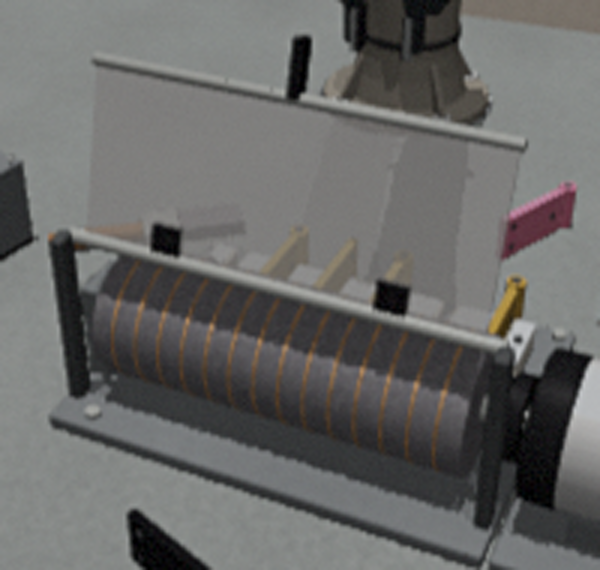

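View pics/t4z.png

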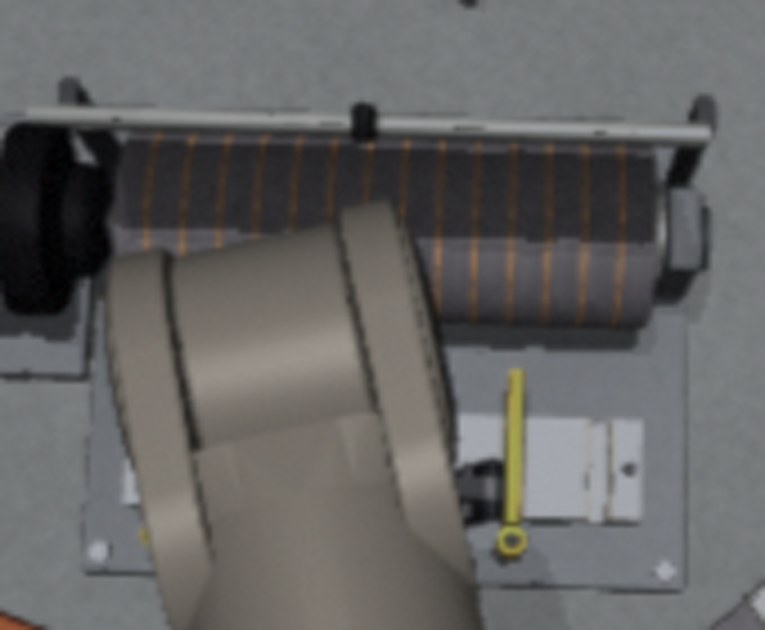

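```bash
cat >> h.py <<'E'
def leaves(c,z=70,verbose=True):
    hsv=cv2.cvtColor(c["frame"],cv2.COLOR_RGB2HSV); P=cloud(c)
    my=((hsv[...,0]>15)&(hsv[...,0]<35)&(hsv[...,1]>90)&(hsv[...,2]>60)&(abs(P[...,2]-z)<5)).astype(np.uint8)
    my=cv2.morphologyEx(my,cv2.MORPH_CLOSE,np.ones((3,3)))
    n,l,s,ce=cv2.connectedComponentsWithStats(my); out=[]
    for i in range(1,n):
        if s[i,4]>150:
            v,u=np.nonzero(l==i); Q=ray(c,np.c_[u,v],z)[:,:2]
            if not(380<Q[:,0].mean()<600 and -80<Q[:,1].mean()<280): continue
            out.append((Q.mean(0),Q,(P[v,u,2])))
    return out
def carrier(c):
    hsv=cv2.cvtColor(c["frame"],cv2.COLOR_RGB2HSV);P=cloud(c)
    m=(hsv[...,1]<40)&(hsv[...,2]>150)&(abs(P[...,2]-42)<4)&(abs(P[...,0]-496)<45)&(abs(P[...,1]-100)<175)
    m=cv2.morphologyEx(m.astype(np.uint8),cv2.MORPH_OPEN,np.ones((3,3)))
    v,u=np.nonzero(m); rc=cv2.minAreaRect(ray(c,np.c_[u,v],43)[:,:2].astype(np.float32))
    return rc
E
python3 - <<'E'
from h import *
c=cam("wrist"); rc=carrier(c); print("carrier",rc)
a=np.deg2rad(86.7-90); ex=np.array([np.cos(a),np.sin(a)]); ey=np.array([-np.sin(a),np.cos(a)]); o=np.array(rc[0])
for m,Q,z in leaves(c):
    X=(Q-o)@ex;Y=(Q-o)@ey
    mid=(abs(X)<30); k=np.polyfit(X[mid],Y[mid],1)
    print("x %.1f..%.1f mid %.1f len %.1f"%(X.min(),X.max(),(X.min()+X.max())/2,np.ptp(X)),"y %.1f slope %.3f"%(k[1],k[0]),"wid lo %.1f hi %.1f"%(np.ptp(Y[X<X.min()+12]),np.ptp(Y[X>X.max()-12])),"z",np.percentile(z,[10,50,90]).round(1))
E
```

```text
carrier ((496.54962158203125, 102.47541809082031), (308.7680358886719, 59.37004852294922), 86.63124084472656)
x -56.8..50.3 mid -3.2 len 107.1 y 128.9 slope 0.002 wid lo 16.9 hi 9.1 z [67.4 68.4 69.4]
x -54.3..53.3 mid -0.5 len 107.6 y -77.4 slope -0.000 wid lo 16.2 hi 8.4 z [67.5 68.5 69.5]
x -54.5..53.1 mid -0.7 len 107.6 y -25.8 slope -0.007 wid lo 7.7 hi 16.2 z [67.5 68.5 69.3]
x -53.7..52.9 mid -0.4 len 106.6 y 25.6 slope -0.001 wid lo 16.0 hi 8.3 z [67.4 68.4 69.4]
```

Emit:
drive_tool(
  commands="140 -0.0253 0.011 0.04 0;140 -0.0252 0.011 0.04 0;140 -0.0252 0.011 0.04 0;140 0 0 0.035 0;140 0 0 0 0",
)

```text
time_s: 7.3
tool_pos: [492.3, 23.3, 127.0]
eef_rot: [-0.001, 0.728, 0.686, -0.003]
wrist_force: [-0.8, 0.9, -0.3]
grip_width: 38.5
```

```bash
python3 - <<'E'
from h import *
st(); c=cam("wrist","w5"); print(r.tips_ahead)
E
```

```text
t 7.3 p [492.3  23.3 127. ] x [ 0.06   0.998 -0.003] z [-0.006 -0.003 -1.   ] F [-0.8  0.9 -0.3] w 38.5 q [-0.47  0.33  0.48  1.85 -0.17  1.01  1.59]
17.0
```

View pics/w5.png

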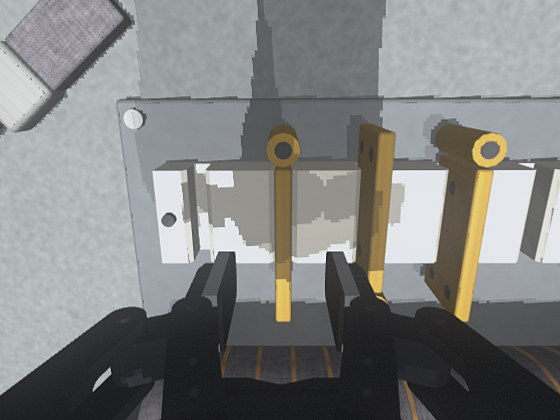

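Emit:
drive_tool(
  commands="140 0.001 0 0.031 0;140 0 0 0.031 0;140 0 0 0 0;255 0 0 0 0;255 0 0 0 0",
  grip_force=70,
)

```text
time_s: 7.85
tool_pos: [496.0, 26.6, 70.8]
eef_rot: [0.002, 0.727, 0.687, 0.002]
wrist_force: [-0.7, -0.6, 0.7]
grip_width: 10.3
```

Emit:
drive_tool(
  commands="255 0 0 0 0;255 0 0 0 0;255 0 0 0 0",
)

```text
time_s: 8.15
tool_pos: [495.9, 25.6, 70.8]
eef_rot: [0.002, 0.727, 0.687, 0.002]
wrist_force: [-0.0, -2.2, 5.7]
grip_width: 6.9
```

```bash
python3 - <<'E'
from h import *
st(); c=cam("wrist","w6");c=cam("scene"); zoom(c,"s6z",(180,120,380,310),3)
E
```

```text
t 8.15 p [495.9  25.6  70.8] x [0.057 0.998 0.   ] z [ 0.007 -0.    -1.   ] F [-0.  -2.2  5.7] w 6.9 q [-0.44  0.4   0.45  1.91 -0.23  0.87  1.63]
```

View pics/w6.png

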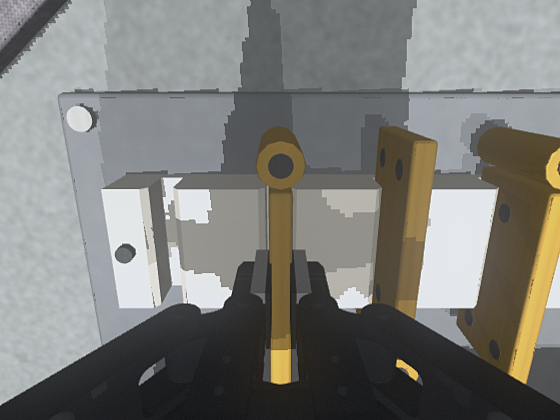

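View pics/s6z.png

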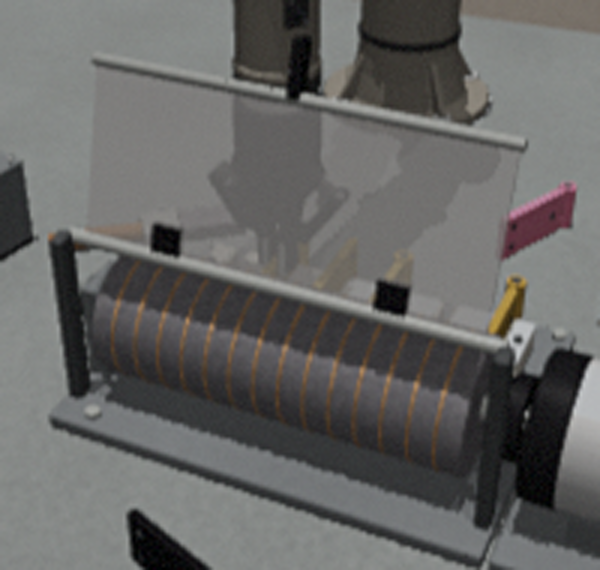

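Emit:
drive_tool(
  commands="140 0 0 0 0;140 0 0 0 0;140 0 0 0 0;140 -0.0015 -0.004 0.004 0;140 0 0 0.003 0",
)

```text
time_s: 8.75
tool_pos: [487.8, 25.0, 60.3]
eef_rot: [-0.001, 0.727, 0.687, -0.001]
wrist_force: [0.1, 0.1, -0.6]
grip_width: 38.6
```

```bash
python3 - <<'E'
from h import *
st(); c=cam("wrist","w7")
E
```

```text
t 8.75 p [487.8  25.   60.3] x [ 0.057  0.998 -0.   ] z [-0.002  0.    -1.   ] F [ 0.1  0.1 -0.6] w 38.6 q [-0.44  0.41  0.45  1.93 -0.23  0.85  1.64]
```

View pics/w7.png

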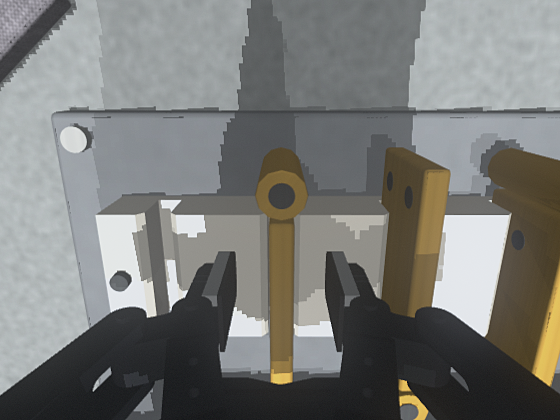

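Emit:
drive_tool(
  commands="140 0 0.004 -0.003 0;140 0 0 0 0;255 0 0 0 0;255 0 0 0 0;255 0 0 0 0",
)

```text
time_s: 9.3
tool_pos: [493.2, 24.9, 64.2]
eef_rot: [0.0, 0.727, 0.687, 0.0]
wrist_force: [0.4, 0.0, 1.0]
grip_width: 7.6
```

Emit:
drive_tool(
  commands="255 0 0 0 0;255 0 0 0 0",
)

```text
time_s: 9.5
tool_pos: [493.2, 24.9, 64.2]
eef_rot: [0.0, 0.727, 0.687, 0.0]
wrist_force: [0.3, -0.4, 2.4]
grip_width: 7.6
```

```bash
python3 - <<'E'
from h import *
st(); c=cam("wrist","w8")
E
```

```text
t 9.5 p [493.2  24.9  64.2] x [0.057 0.998 0.   ] z [ 0.001  0.    -1.   ] F [ 0.3 -0.4  2.4] w 7.6 q [-0.44  0.41  0.45  1.92 -0.23  0.86  1.64]
```

View pics/w8.png

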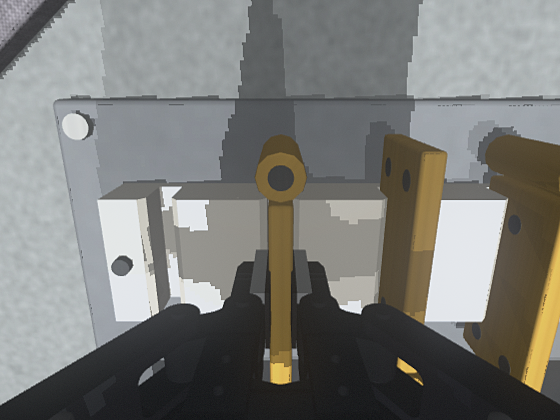

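Emit:
drive_tool(
  commands="255 0 0 -0.01 0;255 0 0 -0.02 0;255 0 0 -0.025 0;255 0 0 -0.025 0;255 0 0 0 0",
)

```text
time_s: 10.05
tool_pos: [495.3, 24.8, 147.0]
eef_rot: [0.002, 0.727, 0.687, 0.003]
wrist_force: [1.8, 0.3, -2.7]
grip_width: 7.6
```

```bash
python3 - <<'E'
from h import *
st(); c=cam("wrist","w9")
E
```

```text
t 10.05 p [495.3  24.8 147. ] x [0.057 0.998 0.001] z [ 0.007  0.001 -1.   ] F [ 1.8  0.3 -2.7] w 7.6 q [-0.48  0.3   0.48  1.83 -0.16  1.05  1.58]
```

View pics/w9.png

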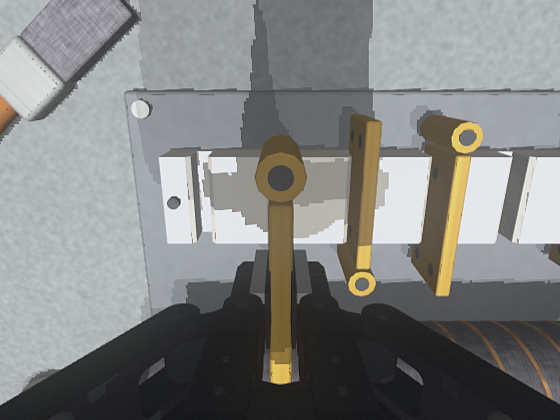

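Emit:
drive_tool(
  commands="255 0 0 0 0.1428;255 0 0 0 0.1428",
)

```text
time_s: 10.3
tool_pos: [491.2, 24.9, 142.1]
eef_rot: [-0.001, 0.819, 0.574, -0.002]
wrist_force: [-0.3, 0.4, -2.9]
grip_width: 7.5
```

```bash
python3 - <<'E'
from h import *
st()
E
```

```text
t 10.3 p [491.2  24.9 142.1] x [ 0.341  0.94  -0.002] z [-0.004 -0.    -1.   ] F [-0.3  0.4 -2.9] w 7.5 q [-0.52  0.31  0.54  1.84 -0.18  1.05  1.31]
```

Emit:
drive_tool(
  commands="255 0 0 0 0.1428;255 0 0 0 0.1428;255 0 0 0 0.1428;255 0 0 0 0.1428;255 0 0 0 0.1428",
)

```text
time_s: 10.8
tool_pos: [491.1, 24.9, 141.9]
eef_rot: [-0.0, 0.968, 0.252, -0.002]
wrist_force: [-0.5, 0.4, -3.6]
grip_width: 7.7
```

Emit:
drive_tool(
  commands="255 0 0 0 0.1428;255 0 0 0 0.1428;255 0 0 0 0.1428;255 0 0 0 0.1428;255 0 0 0 0.1428",
)

```text
time_s: 11.3
tool_pos: [491.1, 24.9, 142.0]
eef_rot: [0.001, 0.995, -0.103, -0.002]
wrist_force: [0.4, -0.4, -3.4]
grip_width: 7.3
```

Emit:
drive_tool(
  commands="255 0 0 0 0.1428;255 0 0 0 0.1428;255 0 0 0 0.1428;255 0 0 0 0.1428;255 0 0 0 0.1428",
)

```text
time_s: 11.8
tool_pos: [491.2, 25.0, 142.0]
eef_rot: [0.001, 0.896, -0.444, -0.002]
wrist_force: [-0.3, -0.2, -3.9]
grip_width: 7.9
```

Emit:
drive_tool(
  commands="255 0 0 0 0.1428;255 0 0 0 0.1428;255 0 0 0 0.1428;255 0 0 0 0.1428;255 0 0 0 0.1428",
)

```text
time_s: 12.3
tool_pos: [491.3, 25.2, 142.1]
eef_rot: [-0.002, -0.685, 0.729, 0.001]
wrist_force: [-0.0, 0.7, -3.3]
grip_width: 7.6
```

```bash
python3 - <<'E'
from h import *
st(); c=cam("wrist","w10"); st()
E
```

```text
t 12.3 p [491.3  25.2 142.1] x [-0.063 -0.998  0.001] z [-0.004 -0.    -1.   ] F [-0.   0.7 -3.3] w 7.6 q [-0.96  0.51  1.18  1.85 -0.51  1.14 -1.22]
t 12.35 p [491.3  25.1 141.9] x [-0.066 -0.998  0.001] z [-0.004 -0.001 -1.   ] F [ 0.3 -0.5 -3.4] w 7.5 q [-0.96  0.51  1.18  1.85 -0.51  1.14 -1.23]
```

View pics/w10.png

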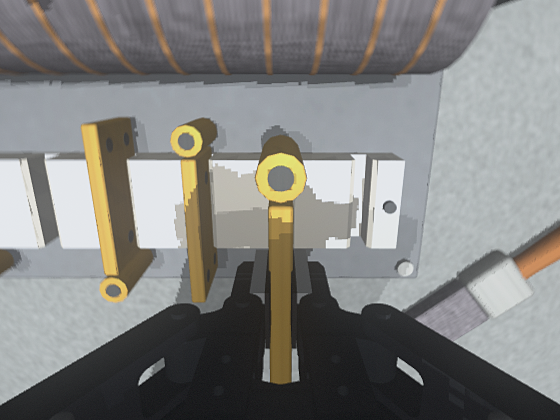

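Emit:
drive_tool(
  commands="255 0.0003 0.0006 0 -0.0075;255 0 0 0.017 0;255 0 0 0.017 0;255 0 0 0.016 0;255 0 0 0 0",
)

```text
time_s: 12.85
tool_pos: [489.6, 25.0, 91.5]
eef_rot: [-0.002, -0.69, 0.723, 0.002]
wrist_force: [-0.5, 0.1, -4.4]
grip_width: 7.4
```

```bash
python3 - <<'E'
from h import *
st(); c=cam("wrist","w11"); st()
E
```

```text
t 12.85 p [489.6  25.   91.5] x [-0.047 -0.999  0.   ] z [-0.006  0.    -1.   ] F [-0.5  0.1 -4.4] w 7.4 q [-0.9   0.56  1.11  1.91 -0.59  1.05 -1.15]
t 12.9 p [490.8  24.7  92.8] x [-0.047 -0.999  0.   ] z [-0.004 -0.    -1.   ] F [ 0.1  0.6 -3.1] w 7.3 q [-0.9   0.56  1.11  1.91 -0.58  1.05 -1.15]
```

View pics/w11.png

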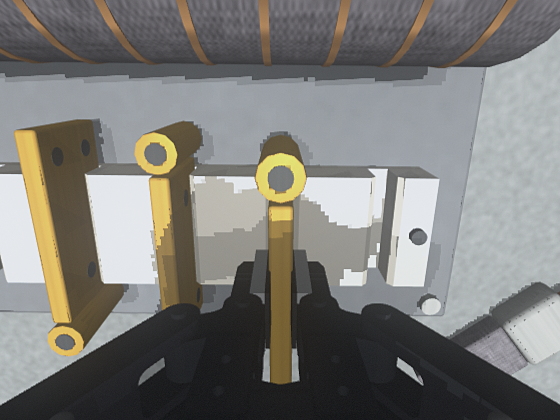

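Emit:
drive_tool(
  commands="255 0 0 0.005 0.011;255 0 0 0.008 0;255 0 0 0.008 0;255 0 0 0.006 0;255 0 0 0 0",
)

```text
time_s: 13.4
tool_pos: [491.5, 24.8, 65.9]
eef_rot: [-0.001, -0.686, 0.728, 0.001]
wrist_force: [-0.8, -1.0, -2.6]
grip_width: 7.4
```

```bash
python3 - <<'E'
from h import *
st(); c=cam("wrist","w12"); st()
E
```

```text
t 13.4 p [491.5  24.8  65.9] x [-0.06  -0.998  0.   ] z [-0.002 -0.    -1.   ] F [-0.8 -1.  -2.6] w 7.4 q [-0.87  0.6   1.07  1.93 -0.63  1.   -1.13]
t 13.45 p [491.9  24.6  66.4] x [-0.06  -0.998  0.   ] z [-0.001 -0.    -1.   ] F [-0.2  0.4 -2.8] w 7.5 q [-0.87  0.6   1.07  1.93 -0.63  1.   -1.13]
```

View pics/w12.png

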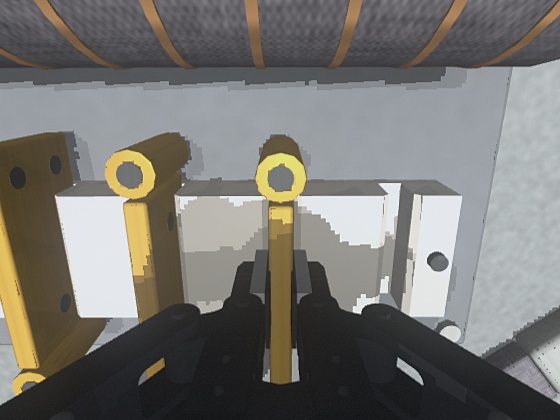

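Emit:
drive_tool(
  commands="255 0 0.0012 0.0025 0;255 0 0 0 0;255 0 0 0 0",
)

```text
time_s: 13.75
tool_pos: [491.2, 24.7, 64.6]
eef_rot: [0.0, -0.685, 0.728, -0.0]
wrist_force: [-1.0, 0.1, -3.4]
grip_width: 8.1
```

Emit:
drive_tool(
  commands="140 0 0 0 0;140 0 0 0 0;140 0 0 0 0",
)

```text
time_s: 14.05
tool_pos: [491.8, 24.6, 65.0]
eef_rot: [0.001, -0.685, 0.728, -0.0]
wrist_force: [-0.0, 0.4, -1.0]
grip_width: 38.7
```

```bash
python3 - <<'E'
from h import *
st(); c=cam("wrist","w13"); st()
E
```

```text
t 14.05 p [491.8  24.6  65. ] x [-0.06  -0.998 -0.   ] z [ 0.001  0.    -1.   ] F [-0.   0.4 -1. ] w 38.7 q [-0.87  0.6   1.07  1.93 -0.63  0.99 -1.13]
t 14.1 p [491.6  24.6  64.9] x [-0.06  -0.998 -0.   ] z [ 0.001  0.    -1.   ] F [ 0.1 -0.1 -0.9] w 38.7 q [-0.87  0.6   1.07  1.93 -0.63  0.99 -1.13]
```

View pics/w13.png

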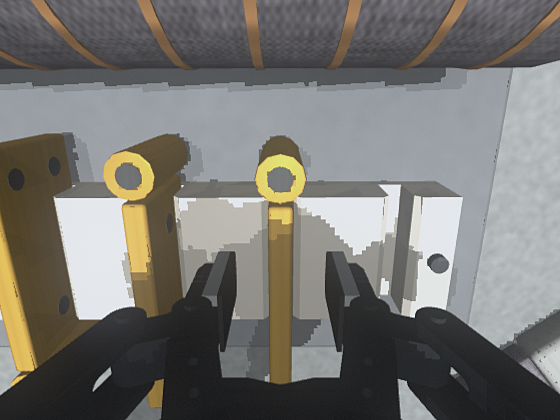

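Emit:
drive_tool(
  commands="140 0 0 -0.02 0;140 0 0 -0.04 0;140 0 0 -0.04 0;140 -0.034 0 -0.03 0;140 -0.035 0 -0.03 0",
)

```text
time_s: 14.6
tool_pos: [495.6, 92.9, 226.6]
eef_rot: [0.001, -0.684, 0.73, -0.0]
wrist_force: [1.3, 1.3, -0.0]
grip_width: 38.4
```

Emit:
drive_tool(
  commands="140 -0.035 0 -0.01 0;140 0 0 0 0;140 0 0 0 0",
)

```text
time_s: 14.9
tool_pos: [497.4, 129.2, 234.5]
eef_rot: [-0.0, -0.686, 0.727, -0.0]
wrist_force: [-0.5, -0.4, -0.3]
grip_width: 38.6
```

```bash
cat >> h.py <<'E'
def rep(c):
    rc=carrier(c); print("carrier",np.round(rc[0],1),np.round(rc[1],1),round(rc[2],2))
    a=np.deg2rad(86.65-90); ex=np.array([np.cos(a),np.sin(a)]); ey=np.array([-np.sin(a),np.cos(a)]); o=np.array(rc[0])
    for m,Q,z in leaves(c):
        X=(Q-o)@ex;Y=(Q-o)@ey
        mid=(abs(X)<30); k=np.polyfit(X[mid],Y[mid],1)
        print("x %.1f..%.1f mid %.1f len %.1f"%(X.min(),X.max(),(X.min()+X.max())/2,np.ptp(X)),"y %.1f slope %.3f"%(k[1],k[0]),"wid lo %.1f hi %.1f"%(np.ptp(Y[X<X.min()+12]),np.ptp(Y[X>X.max()-12])),"z",np.percentile(z,[10,50,90]).round(1))
E
python3 - <<'E'
from h import *
st(); c=cam("wrist","w14"); st(); rep(c)
E
```

```text
t 14.9 p [497.4 129.2 234.5] x [-0.058 -0.998  0.001] z [ 0.    -0.001 -1.   ] F [-0.5 -0.4 -0.3] w 38.6 q [-1.17  0.45  1.23  1.66 -0.43  1.34 -1.5 ]
t 14.95 p [497.2 127.7 234.3] x [-0.061 -0.998  0.001] z [-0.    -0.001 -1.   ] F [ 0.3 -0.  -0.3] w 38.6 q [-1.17  0.45  1.23  1.66 -0.43  1.34 -1.5 ]
carrier [498.  102.1] [308.5  59.1] 86.71
x -54.3..54.1 mid -0.1 len 108.4 y 25.9 slope -0.006 wid lo 16.3 hi 7.8 z [67.5 68.4 69.3]
x -54.3..53.4 mid -0.4 len 107.7 y -25.5 slope 0.004 wid lo 9.1 hi 17.2 z [67.4 68.4 69.3]
x -55.2..52.7 mid -1.2 len 107.9 y -76.7 slope -0.002 wid lo 8.5 hi 17.3 z [67.4 68.4 69.3]
x -57.2..51.0 mid -3.1 len 108.2 y 128.7 slope 0.001 wid lo 16.6 hi 8.6 z [67.3 68.3 69.3]
```

View pics/w14.png

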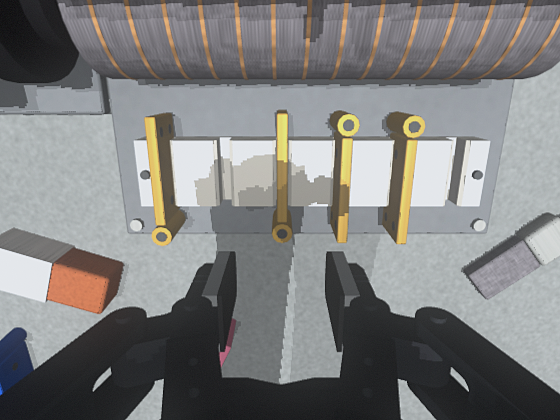

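Emit:
drive_tool(
  commands="140 -0.0005 -0.0015 0.04 0;140 0 0 0.04 0;140 0 0 0.04 0;140 0 0 0.03 0;140 0 0 0.018 0",
)

```text
time_s: 15.45
tool_pos: [496.6, 126.3, 63.6]
eef_rot: [-0.002, -0.684, 0.729, 0.001]
wrist_force: [-0.6, 0.4, 0.4]
grip_width: 38.6
```

Emit:
drive_tool(
  commands="140 0 0 0 0;140 0 0 0 0",
)

```text
time_s: 15.65
tool_pos: [499.0, 127.2, 66.7]
eef_rot: [-0.0, -0.684, 0.729, -0.0]
wrist_force: [-0.3, 0.4, 0.4]
grip_width: 38.3
```

```bash
python3 - <<'E'
from h import *
st(); c=cam("wrist","w15"); st()
E
```

```text
t 15.65 p [499.  127.2  66.7] x [-0.063 -0.998  0.001] z [-0.    -0.001 -1.   ] F [-0.3  0.4  0.4] w 38.3 q [-1.03  0.63  1.04  1.87 -0.64  1.02 -1.34]
t 15.7 p [499.8 127.7  67.5] x [-0.062 -0.998  0.   ] z [ 0.002 -0.    -1.   ] F [-0.5 -0.2 -0.1] w 38.6 q [-1.03  0.63  1.04  1.87 -0.64  1.02 -1.34]
```

View pics/w15.png

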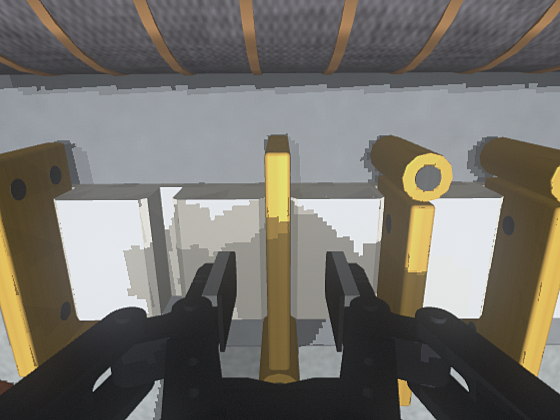

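Emit:
drive_tool(
  commands="140 -0.001 0.001 0.002 0;140 0 0 0 0;255 0 0 0 0;255 0 0 0 0;255 0 0 0 0",
)

```text
time_s: 16.2
tool_pos: [498.3, 129.5, 64.9]
eef_rot: [0.0, -0.685, 0.728, -0.0]
wrist_force: [-1.1, -0.2, 1.9]
grip_width: 7.6
```

Emit:
drive_tool(
  commands="255 0 0 0 0;255 0 0 0 0;255 0 0 0 0",
)

```text
time_s: 16.5
tool_pos: [498.3, 129.5, 64.9]
eef_rot: [0.0, -0.685, 0.728, -0.0]
wrist_force: [-1.4, -1.2, 5.2]
grip_width: 7.7
```

```bash
python3 - <<'E'
from h import *
st(); c=cam("wrist","w16"); st()
E
```

```text
t 16.5 p [498.3 129.5  64.9] x [-0.061 -0.998  0.   ] z [ 0.001 -0.    -1.   ] F [-1.4 -1.2  5.2] w 7.7 q [-1.03  0.63  1.04  1.87 -0.64  1.02 -1.34]
t 16.55 p [498.3 129.5  64.9] x [-0.061 -0.998  0.   ] z [ 0.001 -0.    -1.   ] F [-1.4 -1.5  6.1] w 7.8 q [-1.03  0.63  1.04  1.87 -0.64  1.02 -1.34]
```

View pics/w16.png

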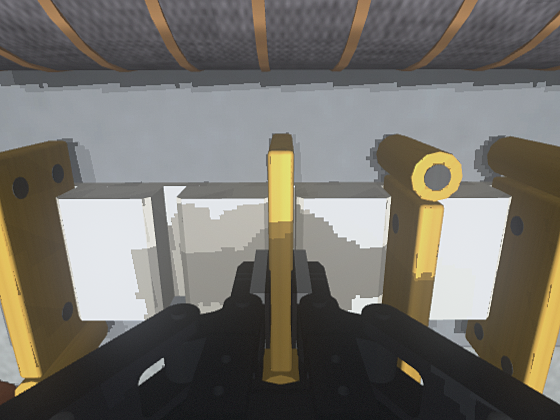

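Emit:
drive_tool(
  commands="255 0 0 -0.01 0;255 0 0 -0.02 0;255 0 0 -0.025 0;255 0 0 -0.025 0;255 0 0 0 0",
)

```text
time_s: 17.05
tool_pos: [500.1, 130.6, 147.1]
eef_rot: [0.003, -0.686, 0.728, -0.001]
wrist_force: [0.7, -0.4, -3.3]
grip_width: 8.0
```

Emit:
drive_tool(
  commands="255 0 0 0 -0.1428;255 0 0 0 -0.1428;255 0 0 0 -0.1428;255 0 0 0 -0.1428;255 0 0 0 -0.1428",
)

```text
time_s: 17.55
tool_pos: [496.5, 130.5, 142.8]
eef_rot: [0.001, 0.898, -0.44, -0.001]
wrist_force: [0.9, 0.7, -3.4]
grip_width: 7.4
```

Emit:
drive_tool(
  commands="255 0 0 0 -0.1428;255 0 0 0 -0.1428;255 0 0 0 -0.1428;255 0 0 0 -0.1428;255 0 0 0 -0.1428",
)

```text
time_s: 18.05
tool_pos: [496.5, 130.4, 142.7]
eef_rot: [0.0, 0.995, -0.098, -0.002]
wrist_force: [0.7, 0.2, -4.1]
grip_width: 7.6
```

Emit:
drive_tool(
  commands="255 0 0 0 -0.1428;255 0 0 0 -0.1428;255 0 0 0 -0.1428;255 0 0 0 -0.1428;255 0 0 0 -0.1428",
)

```text
time_s: 18.55
tool_pos: [496.4, 130.3, 142.6]
eef_rot: [-0.0, 0.967, 0.256, -0.002]
wrist_force: [-0.7, -0.5, -3.4]
grip_width: 7.4
```

Emit:
drive_tool(
  commands="255 0 0 0 -0.1428;255 0 0 0 -0.1428;255 0 0 0 -0.1428;255 0 0 0 -0.1428;255 0 0 0 -0.1428",
)

```text
time_s: 19.05
tool_pos: [496.4, 130.2, 142.6]
eef_rot: [-0.001, 0.816, 0.577, -0.002]
wrist_force: [-0.0, -0.1, -2.1]
grip_width: 7.7
```

Emit:
drive_tool(
  commands="255 0 0 0 -0.1428;255 0 0 0 -0.1428;255 0 0 0 0;255 0 0 0 0",
)

```text
time_s: 19.45
tool_pos: [497.0, 130.0, 143.3]
eef_rot: [-0.001, 0.729, 0.684, -0.001]
wrist_force: [0.1, -0.1, -3.2]
grip_width: 7.7
```

```bash
python3 - <<'E'
from h import *
st(); c=cam("wrist","w17"); st()
E
```

```text
t 19.45 p [497.  130.  143.3] x [ 0.063  0.998 -0.   ] z [-0.002 -0.    -1.   ] F [ 0.1 -0.1 -3.2] w 7.7 q [-0.62  0.34  0.42  1.78 -0.16  1.06  1.36]
t 19.5 p [497.2 130.  143.5] x [ 0.063  0.998 -0.   ] z [-0.002 -0.    -1.   ] F [ 0.7 -0.2 -3.4] w 7.4 q [-0.62  0.34  0.42  1.78 -0.16  1.06  1.36]
```

View pics/w17.png

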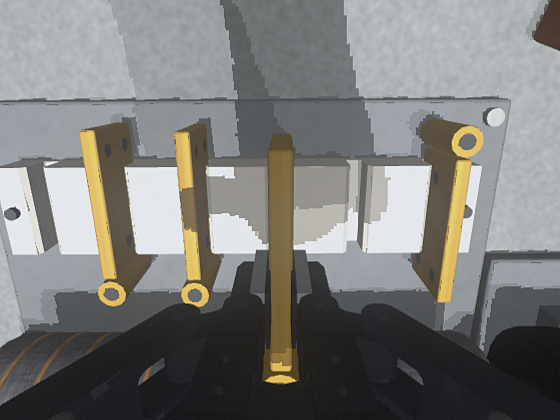

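Emit:
drive_tool(
  commands="255 -0.0015 0.002 0.004 0;255 0 0 0.016 0;255 0 0 0.016 0;255 0 0 0.014 0;255 0 0 0 0",
)

```text
time_s: 20.0
tool_pos: [497.9, 127.8, 92.1]
eef_rot: [-0.001, 0.728, 0.685, -0.002]
wrist_force: [-0.2, -0.1, -3.0]
grip_width: 7.9
```

```bash
python3 - <<'E'
from h import *
st(); c=cam("wrist","w18"); st()
E
```

```text
t 20.0 p [497.9 127.8  92.1] x [ 0.061  0.998 -0.002] z [-0.005 -0.002 -1.   ] F [-0.2 -0.1 -3. ] w 7.9 q [-0.6   0.41  0.41  1.83 -0.19  0.95  1.4 ]
t 20.05 p [498.9 128.   93.4] x [ 0.061  0.998 -0.001] z [-0.003 -0.001 -1.   ] F [-0.1  0.1 -2.7] w 7.4 q [-0.6   0.4   0.41  1.83 -0.19  0.95  1.4 ]
```

View pics/w18.png

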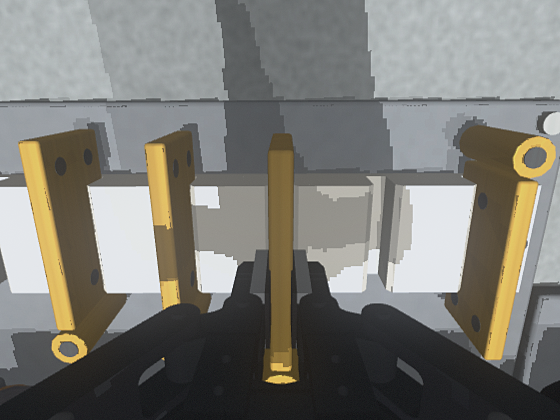

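Emit:
drive_tool(
  commands="255 0 0 0.006 0;255 0 0 0.008 0;255 0 0 0.008 0;255 0 0 0.006 0;255 0 0 0 0",
)

```text
time_s: 20.55
tool_pos: [499.3, 128.4, 65.5]
eef_rot: [-0.0, 0.728, 0.685, -0.001]
wrist_force: [0.3, 0.0, -3.2]
grip_width: 7.8
```

Emit:
drive_tool(
  commands="255 0 0 0 0;255 0 0 0 0",
)

```text
time_s: 20.75
tool_pos: [499.9, 128.4, 66.5]
eef_rot: [-0.0, 0.728, 0.685, 0.0]
wrist_force: [-0.0, -0.1, -3.4]
grip_width: 7.1
```

Emit:
drive_tool(
  commands="255 0 -0.0008 0.002 0;255 0 0 0 0;255 0 0 0 0;140 0 0 0 0;140 0 0 0 0",
)

```text
time_s: 21.25
tool_pos: [499.4, 128.6, 64.8]
eef_rot: [0.0, 0.728, 0.686, 0.0]
wrist_force: [0.6, -0.1, -0.5]
grip_width: 35.9
```

Emit:
drive_tool(
  commands="140 0 0 0 0;140 0 0 -0.02 0;140 0 0 -0.03 0;140 0 0 -0.04 0;140 0.02 0 -0.04 0",
)

```text
time_s: 21.75
tool_pos: [500.2, 144.6, 195.7]
eef_rot: [0.001, 0.73, 0.683, -0.001]
wrist_force: [1.4, 0.8, -0.4]
grip_width: 38.6
```

Emit:
drive_tool(
  commands="140 0.03 0 -0.03 0;140 0.03 0 0 0;140 0.02 0 0 0;140 0 0 0 0;140 0 0 0 0",
)

```text
time_s: 22.25
tool_pos: [504.9, 227.6, 224.1]
eef_rot: [0.0, 0.728, 0.686, -0.001]
wrist_force: [1.1, -0.3, 0.1]
grip_width: 38.7
```

```bash
python3 - <<'E'
from h import *
st(); c=cam("wrist","w19"); st(); rep(c)
E
```

```text
t 22.25 p [504.9 227.6 224.1] x [ 0.06   0.998 -0.001] z [-0.001 -0.001 -1.   ] F [ 1.1 -0.3  0.1] w 38.7 q [-0.75  0.35  0.4   1.55 -0.14  1.27  1.17]
t 22.3 p [505.2 226.5 224.2] x [ 0.062  0.998 -0.002] z [-0.    -0.002 -1.   ] F [-0.1 -0.1  0.4] w 38.5 q [-0.75  0.34  0.4   1.55 -0.14  1.27  1.17]
carrier [497.5 119.4] [275.8  58.6] 86.62
x -57.1..50.9 mid -3.1 len 108.0 y 112.7 slope 0.003 wid lo 16.6 hi 8.3 z [67.5 68.4 69.3]
x -55.8..52.7 mid -1.6 len 108.5 y -92.8 slope -0.001 wid lo 9.6 hi 19.3 z [67.4 68.4 69.3]
x -54.3..53.6 mid -0.3 len 107.9 y -41.7 slope 0.001 wid lo 8.6 hi 18.0 z [67.5 68.5 69.3]
x -54.2..53.6 mid -0.3 len 107.9 y 10.4 slope -0.002 wid lo 8.5 hi 16.8 z [67.6 68.5 69.4]
```

View pics/w19.png

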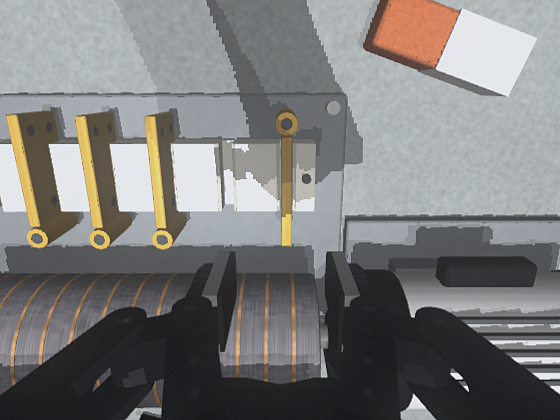

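Emit:
drive_tool(
  commands="140 0.0045 -0.0035 0.035 0;140 0 0 0.04 0;140 0 0 0.035 0;140 0 0 0.03 0;140 0 0 0.018 0",
)

```text
time_s: 22.8
tool_pos: [500.5, 229.7, 63.9]
eef_rot: [-0.0, 0.729, 0.684, -0.002]
wrist_force: [-0.6, -0.5, 0.1]
grip_width: 38.3
```

Emit:
drive_tool(
  commands="140 0 0 0 0;140 0 0 0 0",
)

```text
time_s: 23.0
tool_pos: [502.5, 231.4, 66.9]
eef_rot: [0.0, 0.729, 0.685, -0.0]
wrist_force: [0.2, 0.5, -0.6]
grip_width: 38.9
```

```bash
python3 - <<'E'
from h import *
st(); c=cam("wrist","w20"); st()
E
```

```text
t 23.0 p [502.5 231.4  66.9] x [ 0.062  0.998 -0.001] z [ 0.    -0.001 -1.   ] F [ 0.2  0.5 -0.6] w 38.9 q [-0.73  0.5   0.35  1.75 -0.21  0.93  1.22]
t 23.05 p [503.1 232.1  67.7] x [0.062 0.998 0.001] z [ 0.002  0.    -1.   ] F [ 0.1  0.  -0. ] w 38.5 q [-0.73  0.5   0.35  1.75 -0.21  0.93  1.22]
```

View pics/w20.png

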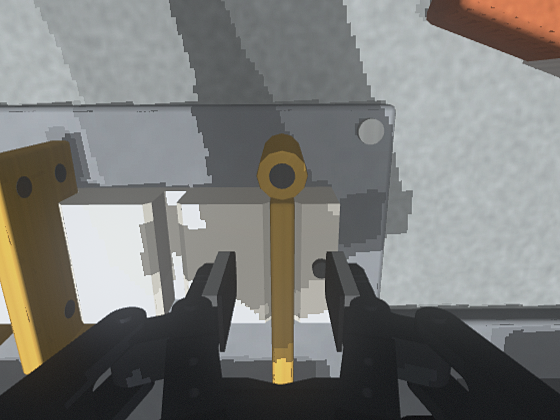

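Emit:
drive_tool(
  commands="140 0 -0.001 0.002 0;140 0 0 0 0;255 0 0 0 0;255 0 0 0 0;255 0 0 0 0",
)

```text
time_s: 23.55
tool_pos: [501.3, 233.0, 65.1]
eef_rot: [0.0, 0.728, 0.686, 0.0]
wrist_force: [-0.2, -1.9, 3.1]
grip_width: 7.4
```

Emit:
drive_tool(
  commands="255 0 0 0 0;255 0 0 0 0;255 0 0 0 0",
)

```text
time_s: 23.85
tool_pos: [501.3, 233.0, 65.1]
eef_rot: [0.0, 0.728, 0.685, 0.0]
wrist_force: [-1.1, -1.5, 5.1]
grip_width: 7.5
```

Emit:
drive_tool(
  commands="255 0 0 -0.01 0;255 0 0 -0.02 0;255 0 0 -0.025 0;255 0 0 -0.025 0;255 0 0 0 0",
)

```text
time_s: 24.35
tool_pos: [503.1, 233.9, 147.3]
eef_rot: [0.001, 0.728, 0.686, 0.003]
wrist_force: [1.5, 0.1, -4.3]
grip_width: 7.5
```

Emit:
drive_tool(
  commands="255 0 0 0 0.1428;255 0 0 0 0.1428;255 0 0 0 0.1428;255 0 0 0 0.1428;255 0 0 0 0.1428",
)

```text
time_s: 24.85
tool_pos: [499.4, 232.5, 142.1]
eef_rot: [0.0, 0.923, 0.385, -0.002]
wrist_force: [0.5, 0.2, -3.2]
grip_width: 7.2
```

```bash
python3 - <<'E'
from h import *
st(); c=cam("wrist","w21")
E
```

```text
t 24.85 p [499.4 232.5 142.1] x [ 0.703  0.711 -0.004] z [-0.004 -0.002 -1.   ] F [ 0.5  0.2 -3.2] w 7.2 q [-0.86  0.43  0.53  1.68 -0.24  1.1   0.53]
```

View pics/w21.png

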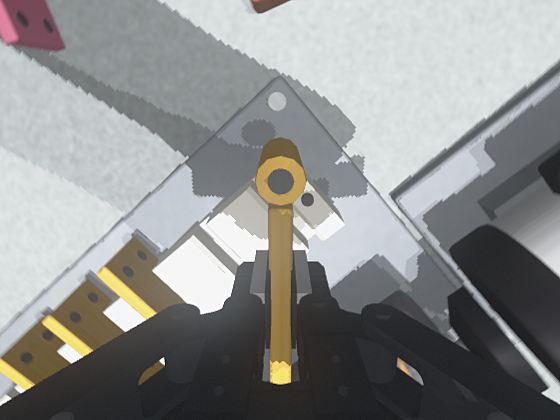

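Emit:
drive_tool(
  commands="255 0 0 0 0.1428;255 0 0 0 0.1428;255 0 0 0 0.1428;255 0 0 0 0.1428;255 0 0 0 0.1428",
)

```text
time_s: 25.4
tool_pos: [499.6, 232.7, 142.6]
eef_rot: [0.001, 0.999, 0.04, -0.001]
wrist_force: [0.2, 0.3, -5.2]
grip_width: 7.8
```

Emit:
drive_tool(
  commands="255 0 0 0 0.1428;255 0 0 0 0.1428;255 0 0 0 0.1428;255 0 0 0 0.1428;255 0 0 0 0.1428",
)

```text
time_s: 25.9
tool_pos: [499.6, 232.8, 142.7]
eef_rot: [0.001, 0.95, -0.312, -0.001]
wrist_force: [0.3, -0.1, -4.0]
grip_width: 7.5
```

```bash
python3 - <<'E'
from h import *
st()
E
```

```text
t 25.9 p [499.6 232.8 142.7] x [ 0.805 -0.593 -0.001] z [-0.003 -0.001 -1.   ] F [ 0.3 -0.1 -4. ] w 7.5 q [-1.08  0.51  0.86  1.69 -0.41  1.15 -0.74]
```

Emit:
drive_tool(
  commands="255 0 0 0 0.1428;255 0 0 0 0.1428;255 0 0 0 0.1428;255 0 0 0 0.1428;255 0 0 0 0.1428",
)

```text
time_s: 26.4
tool_pos: [499.6, 232.9, 142.7]
eef_rot: [0.001, 0.781, -0.624, -0.001]
wrist_force: [-1.0, -0.3, -3.9]
grip_width: 7.5
```

Emit:
drive_tool(
  commands="255 0 0 0 0.1428;255 0 0 0 0.1428;255 0 0 0 0;255 0 0 0 0",
)

```text
time_s: 26.8
tool_pos: [500.1, 232.9, 143.3]
eef_rot: [-0.001, -0.687, 0.727, 0.0]
wrist_force: [0.4, -0.6, -4.5]
grip_width: 7.5
```

```bash
python3 - <<'E'
from h import *
st(); c=cam("wrist","w22"); st()
E
```

```text
t 26.8 p [500.1 232.9 143.3] x [-0.056 -0.998  0.001] z [-0.002 -0.001 -1.   ] F [ 0.4 -0.6 -4.5] w 7.5 q [-1.21  0.61  1.1   1.69 -0.57  1.21 -1.6 ]
t 26.85 p [500.3 233.  143.6] x [-0.057 -0.998  0.001] z [-0.001 -0.001 -1.   ] F [ 0.3 -0.2 -3.4] w 7.5 q [-1.21  0.61  1.1   1.69 -0.57  1.21 -1.6 ]
```

View pics/w22.png

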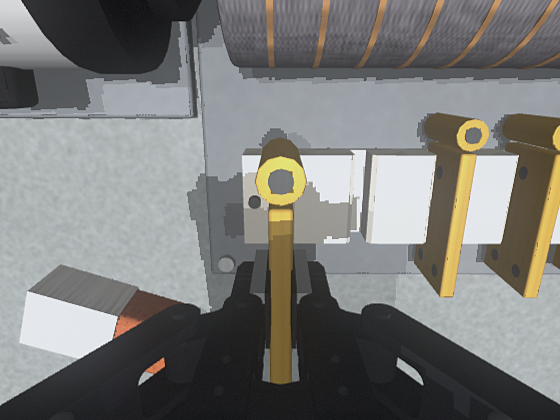

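Emit:
drive_tool(
  commands="255 0.0006 -0.0053 0.004 0;255 0 0 0.016 0;255 0 0 0.016 0;255 0 0 0.014 0;255 0 0 0 0",
)

```text
time_s: 27.35
tool_pos: [503.5, 231.6, 91.1]
eef_rot: [-0.003, -0.686, 0.728, 0.001]
wrist_force: [-0.7, -0.7, -5.0]
grip_width: 7.4
```

Emit:
drive_tool(
  commands="255 0 0 0 0;255 0 0 0 0",
)

```text
time_s: 27.55
tool_pos: [506.8, 232.0, 95.0]
eef_rot: [0.001, -0.685, 0.728, -0.0]
wrist_force: [0.2, -0.0, -4.0]
grip_width: 7.5
```

```bash
python3 - <<'E'
from h import *
st(); c=cam("wrist","w23"); st()
E
```

```text
t 27.55 p [506.8 232.   95. ] x [-0.06  -0.998 -0.   ] z [ 0.001  0.    -1.   ] F [ 0.2 -0.  -4. ] w 7.5 q [-1.16  0.67  1.05  1.73 -0.64  1.13 -1.55]
t 27.6 p [506.8 232.1  95.2] x [-0.06  -0.998 -0.   ] z [ 0.002  0.    -1.   ] F [ 0.8  0.1 -4.7] w 7.5 q [-1.16  0.67  1.05  1.73 -0.64  1.13 -1.55]
```

View pics/w23.png

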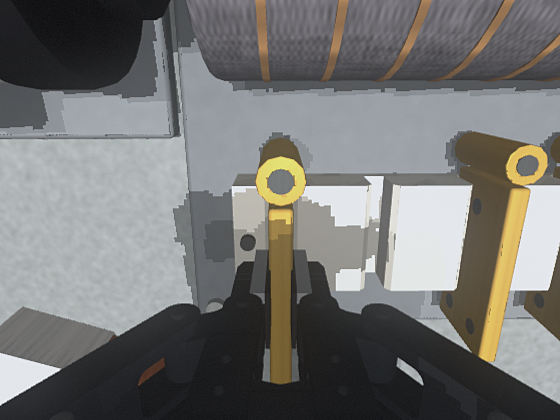

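Emit:
drive_tool(
  commands="255 0 0.001 0.006 0;255 0 0 0.009 0;255 0 0 0.009 0;255 0 0 0.005 0;255 0 0 0 0",
)

```text
time_s: 28.1
tool_pos: [505.0, 231.9, 65.2]
eef_rot: [-0.0, -0.685, 0.728, 0.0]
wrist_force: [0.5, -0.6, -4.1]
grip_width: 7.4
```

Emit:
drive_tool(
  commands="255 0 0 0 0;255 0 0 0 0",
)

```text
time_s: 28.3
tool_pos: [505.1, 232.0, 65.2]
eef_rot: [-0.0, -0.685, 0.728, -0.0]
wrist_force: [-0.6, 0.2, -3.4]
grip_width: 7.6
```

Release, lift, and look.

Emit:
drive_tool(
  commands="255 0 -0.0005 0.001 0;255 0 0 0 0;140 0 0 0 0;140 0 0 0 0;140 0 0 0 0",
)

```text
time_s: 28.8
tool_pos: [506.4, 232.2, 64.7]
eef_rot: [0.001, -0.685, 0.728, -0.0]
wrist_force: [-0.7, -0.0, -0.1]
grip_width: 38.4
```

Emit:
drive_tool(
  commands="140 0 0 -0.02 0;140 0 0 -0.03 0;140 0 0 -0.04 0;140 0.03 0 -0.03 0;140 0.04 0 -0.02 0",
)

```text
time_s: 29.3
tool_pos: [503.0, 163.9, 206.8]
eef_rot: [0.002, -0.688, 0.726, -0.001]
wrist_force: [0.9, -1.1, 0.7]
grip_width: 38.7
```

Emit:
drive_tool(
  commands="140 0.04 0 -0.02 0;140 0.03 0 0 0;140 0 0 0 0;140 0 0 0 0",
)

```text
time_s: 29.7
tool_pos: [497.4, 92.0, 224.7]
eef_rot: [0.001, -0.685, 0.729, 0.0]
wrist_force: [-1.2, 1.2, -0.8]
grip_width: 38.5
```

```bash
python3 - <<'E'
from h import *
st(); c=cam("wrist","w24"); st(); rep(c)
E
```

```text
t 29.7 p [497.4  92.  224.7] x [-0.062 -0.998 -0.002] z [ 0.001  0.002 -1.   ] F [-1.2  1.2 -0.8] w 38.5 q [-1.11  0.42  1.21  1.7  -0.41  1.31 -1.45]
t 29.75 p [497.3  93.3 224.3] x [-0.06  -0.998 -0.001] z [ 0.     0.001 -1.   ] F [-0.3  0.8  0.3] w 38.5 q [-1.11  0.42  1.21  1.7  -0.41  1.31 -1.45]
carrier [498. 102.] [308.6  59.5] 86.48
x -54.1..54.1 mid 0.0 len 108.2 y 26.4 slope -0.004 wid lo 8.6 hi 16.8 z [67.5 68.4 69.3]
x -54.2..53.9 mid -0.1 len 108.1 y -25.4 slope -0.009 wid lo 7.6 hi 16.7 z [67.4 68.4 69.3]
x -54.7..53.0 mid -0.8 len 107.7 y 129.1 slope -0.000 wid lo 8.5 hi 16.9 z [67.4 68.4 69.2]
x -55.3..52.3 mid -1.5 len 107.6 y -76.5 slope 0.001 wid lo 8.9 hi 17.5 z [67.4 68.4 69.3]
```

View pics/w24.png

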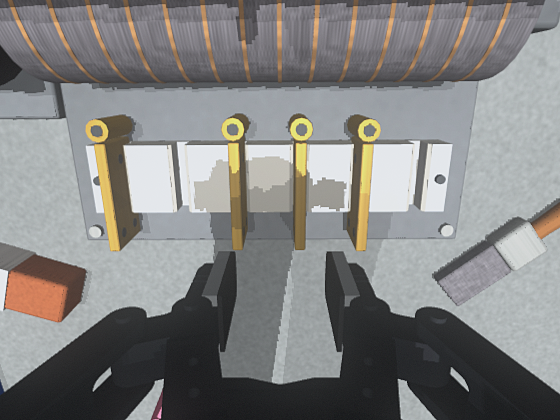

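Emit:
drive_tool(
  commands="140 0.034 0.002 0.02 0;140 0.034 0 0.03 0;140 0 0 0.04 0;140 0 0 0.04 0;140 0 0 0.028 0",
)

```text
time_s: 30.25
tool_pos: [489.9, 26.4, 63.3]
eef_rot: [-0.001, -0.686, 0.727, 0.001]
wrist_force: [0.4, -0.6, 0.0]
grip_width: 38.6
```

Emit:
drive_tool(
  commands="140 0 0 0 0;140 0 0 0 0",
)

```text
time_s: 30.45
tool_pos: [491.5, 25.4, 66.4]
eef_rot: [-0.0, -0.686, 0.727, -0.0]
wrist_force: [0.8, -0.2, -0.3]
grip_width: 38.4
```

```bash
python3 - <<'E'
from h import *
st(); c=cam("wrist","w25"); st()
E
```

```text
t 30.45 p [491.5  25.4  66.4] x [-0.058 -0.998  0.001] z [-0.001 -0.001 -1.   ] F [ 0.8 -0.2 -0.3] w 38.4 q [-0.85  0.58  1.03  1.93 -0.6   0.98 -1.16]
t 30.5 p [492.4  25.1  67.4] x [-0.059 -0.998  0.   ] z [ 0.002 -0.    -1.   ] F [0.9 1.3 1.3] w 38.9 q [-0.85  0.58  1.04  1.93 -0.6   0.98 -1.16]
```

View pics/w25.png

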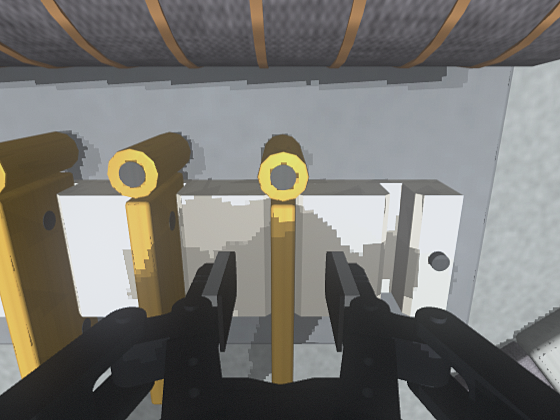

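Emit:
drive_tool(
  commands="140 0 0 0.001 0;140 0 0 0 0;255 0 0 0 0;255 0 0 0 0;255 0 0 0 0",
  grip_force=40,
)

```text
time_s: 31.0
tool_pos: [491.6, 24.7, 66.1]
eef_rot: [0.001, -0.685, 0.728, -0.0]
wrist_force: [-0.5, 0.6, 3.3]
grip_width: 8.2
```

```bash
python3 - <<'E'
from h import *
st(); c=cam("wrist","w26"); st()
E
```

```text
t 31.0 p [491.6  24.7  66.1] x [-0.06  -0.998 -0.001] z [ 0.001  0.001 -1.   ] F [-0.5  0.6  3.3] w 8.2 q [-0.85  0.58  1.03  1.93 -0.6   0.98 -1.16]
t 31.05 p [491.6  24.6  66.1] x [-0.06  -0.998 -0.001] z [ 0.001  0.001 -1.   ] F [-0.1  1.4  4.2] w 8.4 q [-0.85  0.58  1.03  1.93 -0.6   0.98 -1.16]
```

Emit:
drive_tool(
  commands="255 0 -0.0013 0 0;255 0 0 0 0;255 0 0 0 0",
)

```text
time_s: 31.35
tool_pos: [491.7, 24.6, 66.1]
eef_rot: [-0.0, -0.685, 0.728, 0.001]
wrist_force: [-2.7, 1.5, 8.1]
grip_width: 8.3
```

Emit:
drive_tool(
  commands="255 0 -0.001 -0.003 0;255 0 0 0 0;255 0 0 0 0",
)

```text
time_s: 31.65
tool_pos: [492.9, 24.6, 67.9]
eef_rot: [-0.0, -0.686, 0.728, 0.0]
wrist_force: [0.4, 0.0, -3.6]
grip_width: 8.1
```

Emit:
drive_tool(
  commands="255 0 0 0.003 0;255 0 0 0 0;255 0 0 0 0",
)

```text
time_s: 31.95
tool_pos: [493.4, 24.4, 66.1]
eef_rot: [0.0, -0.685, 0.728, 0.0]
wrist_force: [-2.1, 1.2, 5.9]
grip_width: 8.2
```

Emit:
drive_tool(
  commands="140 0 0 0 0;140 0 0 0 0;140 0 0 -0.02 0;140 0 0 -0.03 0;140 0 0 -0.04 0",
)

```text
time_s: 32.45
tool_pos: [492.2, 24.6, 155.1]
eef_rot: [-0.002, -0.685, 0.728, 0.001]
wrist_force: [0.9, 0.8, 0.5]
grip_width: 38.3
```

Emit:
drive_tool(
  commands="140 -0.03 0 -0.04 0;140 -0.04 0 -0.03 0;140 0 0 0 0;140 0 0 0 0",
)

```text
time_s: 32.85
tool_pos: [498.1, 95.6, 225.8]
eef_rot: [0.0, -0.687, 0.727, -0.001]
wrist_force: [-0.2, 0.4, 0.4]
grip_width: 38.5
```

```bash
python3 - <<'E'
from h import *
st(); c=cam("wrist","w27"); st(); rep(c)
E
```

```text
t 32.85 p [498.1  95.6 225.8] x [-0.057 -0.998  0.   ] z [ 0.001 -0.    -1.   ] F [-0.2  0.4  0.4] w 38.5 q [-1.11  0.42  1.2   1.69 -0.41  1.31 -1.46]
t 32.9 p [497.4  94.  225.1] x [-0.06  -0.998  0.001] z [-0.    -0.001 -1.   ] F [0.  0.4 0.3] w 38.4 q [-1.1   0.42  1.2   1.7  -0.41  1.31 -1.46]
carrier [497.9 102. ] [308.5  58.9] 86.77
x -54.2..52.9 mid -0.7 len 107.1 y 128.8 slope -0.002 wid lo 8.6 hi 17.5 z [67.4 68.3 69.3]
x -54.0..53.8 mid -0.1 len 107.8 y 26.1 slope -0.005 wid lo 8.3 hi 16.8 z [67.4 68.4 69.3]
x -53.9..53.9 mid 0.0 len 107.8 y -25.6 slope 0.001 wid lo 7.7 hi 16.8 z [67.5 68.4 69.3]
x -52.9..54.0 mid 0.6 len 106.9 y -77.0 slope 0.000 wid lo 8.9 hi 16.9 z [67.5 68.4 69.2]
```

View pics/w27.png

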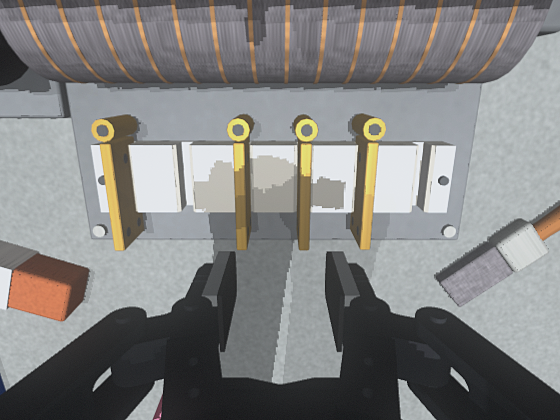

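Emit:
drive_tool(
  commands="140 0.047 -0.0053 -0.005 0;140 0.047 -0.0053 -0.005 0;140 0.047 -0.0053 -0.005 0;140 0.047 -0.0053 0 0;140 0.047 -0.0053 0 0",
)

```text
time_s: 33.4
tool_pos: [508.4, -145.0, 239.5]
eef_rot: [-0.0, -0.684, 0.729, 0.001]
wrist_force: [0.3, 1.1, 0.7]
grip_width: 38.5
```

Emit:
drive_tool(
  commands="140 0.047 -0.0053 0 0;140 0.047 -0.0053 0 0;140 0.047 -0.0053 0 0;140 0.047 -0.0053 0 0;140 0 0 0 -0.14",
)

```text
time_s: 33.9
tool_pos: [512.9, -341.8, 238.7]
eef_rot: [0.005, 0.73, -0.684, 0.0]
wrist_force: [-1.0, -0.2, 0.8]
grip_width: 38.5
```

Emit:
drive_tool(
  commands="140 0 0 0 -0.14;140 0 0 0 -0.14;140 0 0 0 -0.14;140 0 0 0 -0.14;140 0 0 0 -0.14",
)

```text
time_s: 34.4
tool_pos: [517.6, -332.2, 238.9]
eef_rot: [0.0, 0.923, -0.384, -0.001]
wrist_force: [-0.2, 1.2, -0.6]
grip_width: 38.5
```

Emit:
drive_tool(
  commands="140 0 0 0 -0.14;140 0 0 0 -0.14;140 0 0 0 -0.14;140 0 0 0 -0.14;140 0 0 0 0",
)

```text
time_s: 34.9
tool_pos: [517.7, -332.0, 239.1]
eef_rot: [-0.0, 0.993, -0.117, -0.001]
wrist_force: [0.2, -0.8, 0.8]
grip_width: 38.6
```

```bash
python3 - <<'E'
from h import *
st(); c=cam("wrist","w28"); st()
E
```

```text
t 34.9 p [ 517.7 -332.   239.1] x [ 0.973 -0.233 -0.003] z [-0.002  0.001 -1.   ] F [ 0.2 -0.8  0.8] w 38.6 q [ 0.09  0.52  0.72  1.35 -0.34  1.4   0.57]
t 34.95 p [ 518.1 -331.9  239.3] x [ 0.972 -0.235 -0.002] z [-0.002  0.001 -1.   ] F [-0.7  0.3 -0.4] w 38.5 q [ 0.08  0.52  0.73  1.35 -0.34  1.4   0.57]
```

View pics/w28.png

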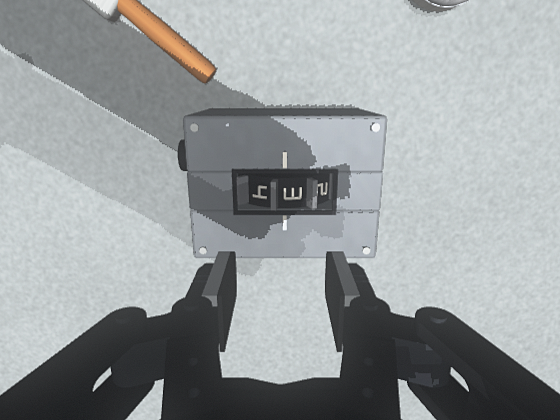

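```bash
cat >> h.py <<'E'
def marks(c):
    hsv=cv2.cvtColor(c["frame"],cv2.COLOR_RGB2HSV);P=cloud(c)
    m=((hsv[...,1]<30)&(hsv[...,2]>200)&(abs(P[...,2]-95)<4)&(abs(P[...,0]-520)<25)&(abs(P[...,1]+334)<45)).astype(np.uint8)
    n,l,s,ce=cv2.connectedComponentsWithStats(m)
    for i in range(1,n):
        if s[i,4]>8: print("mark",s[i],ce[i].round(1),ray(c,ce[i],95).round(1))
E
python3 - <<'E'
from h import *
c=cam("wrist"); P=cloud(c); marks(c)
m=(abs(P[...,2]-95)<3)&(abs(P[...,0]-520)<120)&(abs(P[...,1]+334)<120)
v,u=np.nonzero(m); print(cv2.minAreaRect(ray(c,np.c_[u,v],95)[:,:2].astype(np.float32)))
for uv in [(273,195),(314,195),(293,195),(283,195)]: print(uv,P[uv[1],uv[0]].round(1))
zoom(c,"w28z",(215,140,355,240),5.5)
row=P[186:203,230:340,2].mean(0); print(row.round(1).tolist())
E
```

```text
mark [293 130  14  12  37] [299.8 135.4] [[ 541.2 -294.4   95. ]]
mark [283 153   3  15  45] [284. 160.] [[ 525.7 -309.4   95. ]]
mark [292 189   2  10  11] [292.1 193.9] [[ 525.7 -336.6   95. ]]
mark [299 189   2   8  14] [299.6 192.2] [[ 531.6 -336.6   95. ]]
mark [282 220   5  11  42] [284.1 225.1] [[ 513.8 -360.1   95. ]]
((520.3558349609375, -332.3018798828125), (112.63687133789062, 147.99424743652344), 76.50025177001953)
(273, 195) [ 512.3 -330.5  107.3]
(314, 195) [ 541.7 -339.5  101.2]
(293, 195) [ 526.3 -336.7   98.1]
(283, 195) [ 518.8 -335.1   97.4]
[93.3, 93.3, 94.7, 95.9, 95.7, 95.9, 94.4, 90.9, 92.2, 92.5, 91.4, 107.0, 90.6, 89.8, 88.9, 88.3, 87.6, 87.0, 86.1, 87.1, 87.7, 88.1, 89.0, 89.5, 106.4, 90.6, 91.4, 92.0, 92.9, 93.2, 93.1, 93.8, 94.0, 94.3, 94.7, 95.1, 111.0, 95.6, 95.6, 95.6, 105.5, 105.7, 105.8, 106.1, 106.2, 105.9, 102.8, 98.8, 97.0, 97.1, 97.5, 97.4, 97.2, 97.6, 97.8, 97.5, 97.5, 97.2, 97.4, 97.4, 112.6, 97.5, 97.4, 97.3, 96.6, 96.4, 96.7, 96.4, 96.1, 96.5, 96.3, 95.6, 95.0, 94.7, 94.4, 94.1, 94.4, 96.0, 96.7, 98.6, 99.4, 100.8, 117.2, 101.5, 101.4, 100.8, 100.6, 88.7, 87.9, 86.5, 85.9, 85.9, 85.0, 83.6, 115.2, 81.0, 79.6, 77.5, 76.5, 76.1, 77.3, 97.9, 91.4, 95.8, 95.9, 95.7, 95.5, 93.4, 125.4, 93.6]
```

View pics/w28z.png

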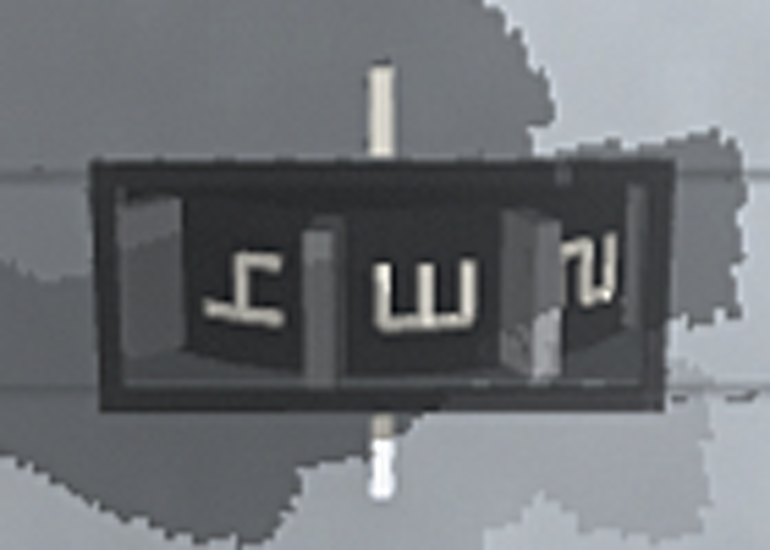

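Emit:
drive_tool(
  commands="219 -0.0055 0.0025 0.03 0;219 0 0 0.04 0;219 0 0 0.03 0;219 0 0 0 0;219 0 0 0 0",
  grip_force=40,
)

```text
time_s: 35.5
tool_pos: [513.5, -332.3, 140.5]
eef_rot: [0.0, 0.993, -0.116, -0.0]
wrist_force: [0.8, 0.2, 1.2]
grip_width: 12.0
```

```bash
python3 - <<'E'
from h import *
st(); c=cam("wrist","w29"); st()
E
```

```text
t 35.5 p [ 513.5 -332.3  140.5] x [ 0.973 -0.231 -0.001] z [-0.001 -0.    -1.   ] F [0.8 0.2 1.2] w 12.0 q [ 0.09  0.59  0.69  1.51 -0.39  1.19  0.62]
t 35.55 p [ 514.3 -333.1  141.9] x [ 0.973 -0.23   0.002] z [ 0.002 -0.002 -1.   ] F [0.4 0.4 0.6] w 12.0 q [ 0.09  0.59  0.69  1.51 -0.39  1.19  0.62]
```

View pics/w29.png

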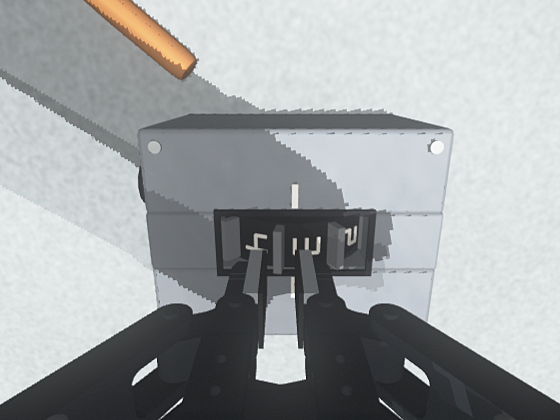

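Emit:
drive_tool(
  commands="219 -0.0015 0 0.01 0;219 0 0 0.01 0;219 0 0 0.002 0;219 0 0 0 0;219 0 0 0 0",
)

```text
time_s: 36.05
tool_pos: [512.5, -331.7, 118.6]
eef_rot: [0.0, 0.993, -0.115, 0.0]
wrist_force: [-0.0, 0.7, -0.3]
grip_width: 11.9
```

```bash
python3 - <<'E'
from h import *
st(); c=cam("wrist","w30"); st()
E
```

```text
t 36.05 p [ 512.5 -331.7  118.6] x [ 0.973 -0.229  0.   ] z [ 0. -0. -1.] F [-0.   0.7 -0.3] w 11.9 q [ 0.1   0.6   0.68  1.54 -0.4   1.14  0.63]
t 36.1 p [ 512.6 -331.8  118.8] x [ 0.973 -0.229  0.001] z [ 0.001 -0.    -1.   ] F [-0.8  0.6  0.1] w 11.9 q [ 0.1   0.6   0.68  1.54 -0.4   1.14  0.63]
```

View pics/w30.png

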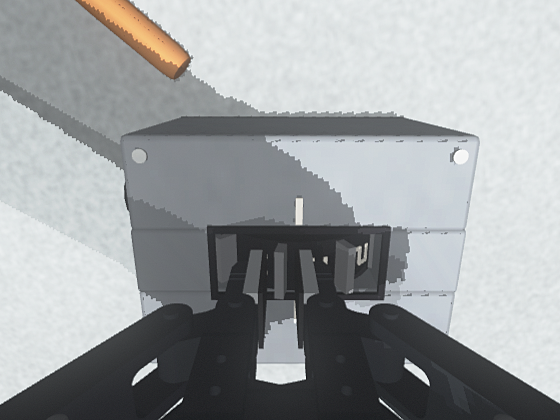

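Emit:
drive_tool(
  commands="219 0.005 0 0 0;219 0.005 0 0 0;219 0.005 0 0 0;219 0.005 0 0 0;219 0.005 0 0 0",
)

```text
time_s: 36.6
tool_pos: [536.6, -337.4, 118.0]
eef_rot: [-0.0, 0.993, -0.115, -0.001]
wrist_force: [-2.1, 0.1, -0.6]
grip_width: 12.1
```

Emit:
drive_tool(
  commands="219 0 0 0 0;219 0 0 0 0",
)

```text
time_s: 36.8
tool_pos: [537.6, -337.3, 118.4]
eef_rot: [0.0, 0.993, -0.115, 0.001]
wrist_force: [-0.6, 0.5, 0.5]
grip_width: 12.1
```

```bash
python3 - <<'E'
from h import *
st(); c=cam("wrist","w31"); st()
E
```

```text
t 36.8 p [ 537.6 -337.3  118.4] x [ 0.974 -0.229  0.001] z [ 0.001 -0.    -1.   ] F [-0.6  0.5  0.5] w 12.1 q [ 0.11  0.65  0.67  1.46 -0.42  1.17  0.62]
t 36.85 p [ 537.5 -337.2  118.6] x [ 0.974 -0.229  0.001] z [ 0.001 -0.    -1.   ] F [-0.6 -0.1  0.4] w 12.3 q [ 0.11  0.65  0.67  1.46 -0.42  1.17  0.62]
```

View pics/w31.png

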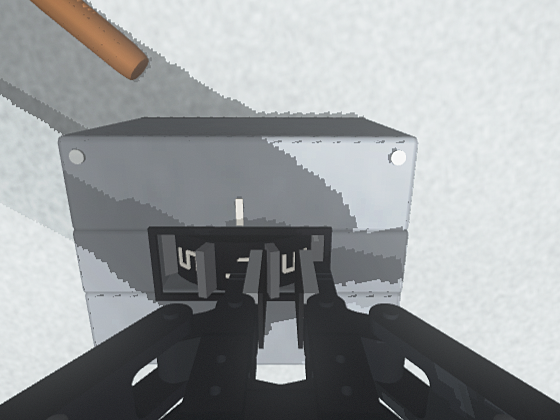

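Emit:
drive_tool(
  commands="219 0 0 -0.016 0;219 -0.0165 0 0 0;219 -0.0165 0 0 0;219 0 0 0 0;219 0 0 0 0",
)

```text
time_s: 37.35
tool_pos: [505.4, -329.7, 134.9]
eef_rot: [-0.0, 0.993, -0.115, 0.001]
wrist_force: [-0.2, -0.3, 0.3]
grip_width: 11.7
```

Emit:
drive_tool(
  commands="219 0 0 0.008 0;219 0 0 0.008 0;219 0 0 0 0;219 0 0 0 0",
)

```text
time_s: 37.75
tool_pos: [504.6, -329.6, 117.7]
eef_rot: [-0.0, 0.993, -0.115, -0.001]
wrist_force: [0.1, 0.2, -0.1]
grip_width: 12.2
```

```bash
python3 - <<'E'
from h import *
st(); c=cam("wrist","w32"); st()
E
```

```text
t 37.75 p [ 504.6 -329.6  117.7] x [ 0.973 -0.229 -0.001] z [-0.001  0.    -1.   ] F [ 0.1  0.2 -0.1] w 12.2 q [ 0.09  0.59  0.68  1.56 -0.4   1.13  0.64]
t 37.8 p [ 504.6 -329.7  118. ] x [ 0.973 -0.229 -0.001] z [-0.001  0.    -1.   ] F [ 0.6 -0.1  0.1] w 12.2 q [ 0.09  0.59  0.68  1.56 -0.4   1.13  0.64]
```

View pics/w32.png

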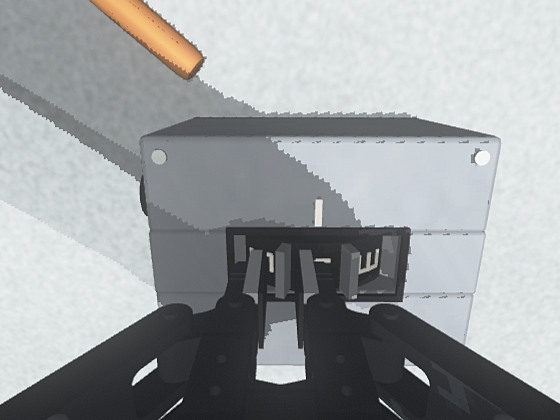

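Emit:
drive_tool(
  commands="219 0.007 0 0 0;219 0.007 0 0 0;219 0.007 0 0 0;219 0.007 0 0 0;219 0.0055 0 0 0",
)

```text
time_s: 38.3
tool_pos: [537.5, -337.4, 117.9]
eef_rot: [-0.0, 0.993, -0.115, -0.001]
wrist_force: [-1.2, 0.2, -0.1]
grip_width: 12.2
```

Emit:
drive_tool(
  commands="219 0 0 0 0;219 0 0 0 0",
)

```text
time_s: 38.5
tool_pos: [538.1, -337.4, 118.5]
eef_rot: [0.0, 0.993, -0.115, 0.001]
wrist_force: [-0.0, 0.2, 1.0]
grip_width: 12.2
```

```bash
python3 - <<'E'
from h import *
st(); c=cam("wrist","w33"); st()
E
```

```text
t 38.5 p [ 538.1 -337.4  118.5] x [ 0.974 -0.229  0.001] z [ 0.001 -0.    -1.   ] F [-0.   0.2  1. ] w 12.2 q [ 0.11  0.65  0.67  1.46 -0.42  1.18  0.62]
t 38.55 p [ 537.9 -337.4  118.7] x [ 0.973 -0.229  0.001] z [ 0.001 -0.    -1.   ] F [0.  1.2 0.2] w 12.2 q [ 0.11  0.65  0.67  1.46 -0.42  1.18  0.62]
```

View pics/w33.png

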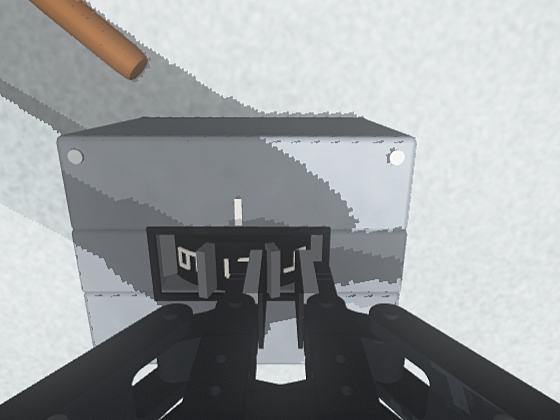

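Now 5 is at the top (6 at left). Strokes 3 and 4.

Emit:
drive_tool(
  commands="219 0 0 -0.016 0;219 -0.0165 0 0 0;219 -0.0168 0 0 0;219 0 0 0 0;219 0 0 0 0",
)

```text
time_s: 39.05
tool_pos: [505.5, -329.8, 135.0]
eef_rot: [-0.0, 0.993, -0.115, 0.001]
wrist_force: [0.1, 0.7, 0.5]
grip_width: 12.2
```

Emit:
drive_tool(
  commands="219 0 0 0.008 0;219 0 0 0.008 0;219 0 0 0 0;219 0 0 0 0",
)

```text
time_s: 39.45
tool_pos: [504.8, -329.6, 117.7]
eef_rot: [-0.0, 0.993, -0.115, -0.001]
wrist_force: [0.7, 0.0, -0.3]
grip_width: 12.5
```

Emit:
drive_tool(
  commands="219 0.007 0 0 0;219 0.007 0 0 0;219 0.007 0 0 0;219 0.007 0 0 0;219 0.0053 0 0 0",
)

```text
time_s: 39.95
tool_pos: [537.5, -337.5, 117.9]
eef_rot: [-0.0, 0.993, -0.115, -0.001]
wrist_force: [-1.7, 0.2, 0.0]
grip_width: 12.3
```

Emit:
drive_tool(
  commands="219 0 0 0 0;219 0 0 0 0",
)

```text
time_s: 40.15
tool_pos: [538.1, -337.4, 118.5]
eef_rot: [0.0, 0.993, -0.115, 0.001]
wrist_force: [-0.2, 0.3, 0.4]
grip_width: 12.2
```

```bash
python3 - <<'E'
from h import *
st(); c=cam("wrist","w34"); st()
E
```

```text
t 40.15 p [ 538.1 -337.4  118.5] x [ 0.974 -0.229  0.001] z [ 0.001 -0.    -1.   ] F [-0.2  0.3  0.4] w 12.2 q [ 0.11  0.65  0.67  1.46 -0.42  1.18  0.62]
t 40.2 p [ 537.9 -337.5  118.7] x [ 0.973 -0.229  0.002] z [ 0.001 -0.    -1.   ] F [ 0.  -0.2  0.4] w 12.2 q [ 0.11  0.65  0.67  1.46 -0.42  1.18  0.62]
```

View pics/w34.png

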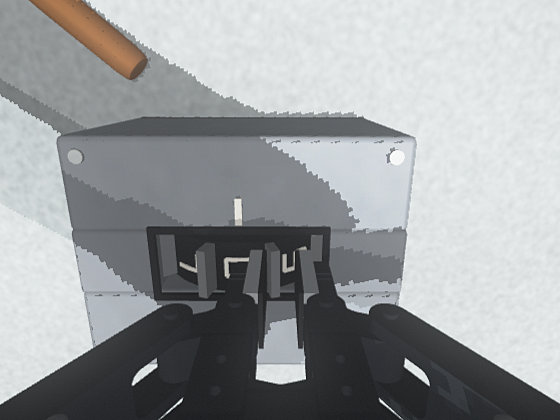

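Emit:
drive_tool(
  commands="219 0 0 -0.016 0;219 -0.0165 0 0 0;219 -0.0168 0 0 0;219 0 0 0 0;219 0 0 0 0",
)

```text
time_s: 40.7
tool_pos: [505.5, -329.8, 135.0]
eef_rot: [-0.0, 0.993, -0.115, 0.001]
wrist_force: [0.1, -0.9, -0.2]
grip_width: 11.8
```

Emit:
drive_tool(
  commands="219 0 0 0.008 0;219 0 0 0.008 0;219 0 0 0 0;219 0 0 0 0",
)

```text
time_s: 41.1
tool_pos: [504.8, -329.6, 117.7]
eef_rot: [-0.0, 0.993, -0.115, -0.001]
wrist_force: [-0.1, 0.6, -0.0]
grip_width: 12.3
```

Emit:
drive_tool(
  commands="219 0.007 0 0 0;219 0.007 0 0 0;219 0.007 0 0 0;219 0.007 0 0 0;219 0.005 0 0 0",
)

```text
time_s: 41.6
tool_pos: [537.3, -337.4, 117.9]
eef_rot: [-0.0, 0.993, -0.115, -0.001]
wrist_force: [-1.7, 0.1, -0.5]
grip_width: 12.3
```

Emit:
drive_tool(
  commands="219 0 0 0 0;219 0 0 -0.01 0;219 0 0 -0.035 0;219 -0.02 0 -0.04 0;219 0 0 -0.03 0",
)

```text
time_s: 42.1
tool_pos: [516.1, -334.0, 237.3]
eef_rot: [0.001, 0.993, -0.116, 0.001]
wrist_force: [0.7, -1.5, -0.1]
grip_width: 11.8
```

Emit:
drive_tool(
  commands="219 0 0 0 0;219 0 0 0 0",
)

```text
time_s: 42.3
tool_pos: [518.3, -333.1, 235.4]
eef_rot: [0.0, 0.993, -0.115, 0.002]
wrist_force: [-0.7, -0.4, 0.1]
grip_width: 12.1
```

```bash
python3 - <<'E'
from h import *
st(); c=cam("wrist","w35"); st(); marks(c); P=cloud(c)
zoom(c,"w35z",(205,130,355,240),5)
E
```

```text
t 42.3 p [ 518.3 -333.1  235.4] x [ 0.973 -0.229  0.004] z [ 0.004 -0.001 -1.   ] F [-0.7 -0.4  0.1] w 12.1 q [ 0.09  0.52  0.72  1.36 -0.34  1.38  0.58]
t 42.35 p [ 517.8 -332.4  233.8] x [ 0.974 -0.229  0.001] z [ 0.001  0.    -1.   ] F [-0.2 -0.2 -1.1] w 12.3 q [ 0.09  0.52  0.72  1.36 -0.34  1.38  0.58]
mark [289 127  18  20 146] [298.6 133.7] [[ 541.4 -293.9   95. ]]
mark [281 152   3  15  45] [282. 159.] [[ 525.5 -309.1   95. ]]
mark [308 186   4   8  10] [308.6 188.8] [[ 539.9 -335.9   95. ]]
mark [280 220   5  11  34] [282.3 226. ] [[ 513.8 -360.7   95. ]]
```

View pics/w35z.png

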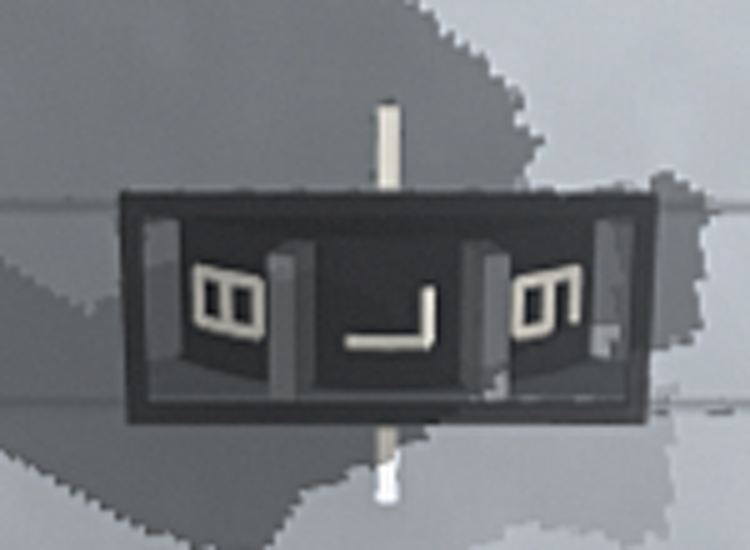

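Emit:
drive_tool(
  commands="140 -0.0036 -0.0426 -0.0092 0;140 -0.0036 -0.0426 -0.0092 0;140 -0.0036 -0.0426 -0.0092 0;140 -0.0036 -0.0426 -0.0092 0;140 -0.0036 -0.0426 -0.0092 0",
)

```text
time_s: 42.85
tool_pos: [548.3, -118.9, 278.3]
eef_rot: [-0.0, 0.993, -0.115, -0.001]
wrist_force: [1.2, -0.4, 0.1]
grip_width: 38.5
```

Emit:
drive_tool(
  commands="140 -0.0036 -0.0426 -0.0092 0;140 -0.0036 -0.0426 -0.0092 0;140 -0.0036 -0.0426 -0.0092 0;140 -0.0036 -0.0426 -0.0092 0;140 -0.0036 -0.0426 -0.0092 0",
)

```text
time_s: 43.35
tool_pos: [579.4, 92.2, 324.3]
eef_rot: [0.001, 0.993, -0.115, -0.001]
wrist_force: [1.5, -1.0, -6.5]
grip_width: 38.3
```

Emit:
drive_tool(
  commands="140 0 0 0 -0.1453;140 0 0 0 -0.1453;140 0 0 0 -0.1453;140 0 0 0 -0.1453;140 0 0 0 -0.1453",
)

```text
time_s: 43.85
tool_pos: [579.8, 70.8, 322.1]
eef_rot: [0.013, 0.971, 0.237, -0.006]
wrist_force: [2.3, -26.6, -8.6]
grip_width: 38.4
```

Emit:
drive_tool(
  commands="140 0 0 0 -0.1453;140 0 0 0 -0.1453;140 0 0 0 -0.1453;140 0 0 0 -0.1453;140 0 0 0 -0.1453",
)

```text
time_s: 44.35
tool_pos: [580.9, 60.6, 318.7]
eef_rot: [0.015, 0.827, 0.562, -0.015]
wrist_force: [6.8, -36.1, -16.8]
grip_width: 38.4
```

Emit:
drive_tool(
  commands="140 0 0 0 -0.1453;140 0 0 0 -0.1453;140 0 0 0 0;140 0 0 0 0",
)

```text
time_s: 44.75
tool_pos: [580.7, 60.1, 319.2]
eef_rot: [0.013, 0.738, 0.674, -0.017]
wrist_force: [5.4, -35.3, -14.2]
grip_width: 38.6
```

```bash
python3 - <<'E'
from h import *
st(); c=cam("wrist","w36"); st(); c=cam("top"); zoom(c,"t36z",(180,120,350,280),3.7); c=cam("scene"); zoom(c,"s36z",(180,100,380,310),2.8)
E
```

```text
t 44.75 p [580.7  60.1 319.2] x [ 0.091  0.995 -0.043] z [-0.008 -0.043 -0.999] F [  5.4 -35.3 -14.2] w 38.6 q [-0.39  0.38  0.35  1.27 -0.09  1.53  1.42]
t 44.8 p [580.7  60.1 319.2] x [ 0.091  0.995 -0.043] z [-0.008 -0.043 -0.999] F [  5.6 -35.  -13.9] w 38.4 q [-0.39  0.38  0.35  1.27 -0.09  1.53  1.42]
```

View pics/w36.png

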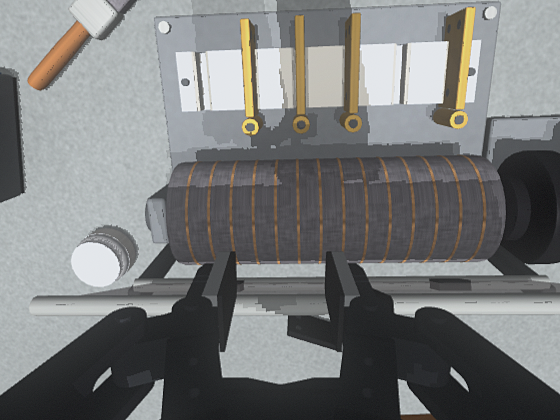

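View pics/s36z.png

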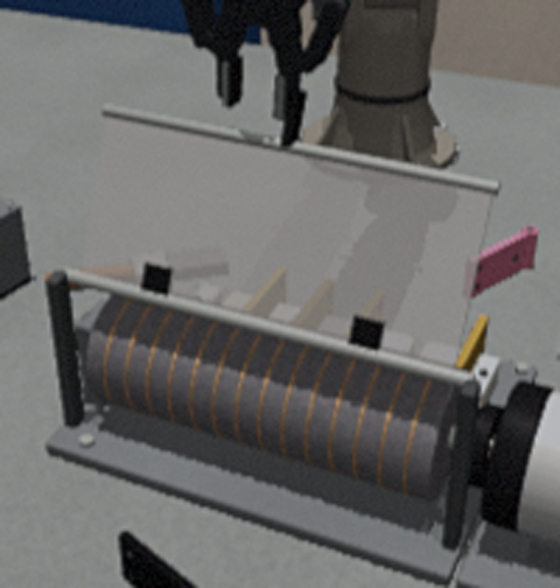

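Emit:
drive_tool(
  commands="140 -0.015 0 0 0;140 -0.015 0 0 0;140 0 0 0 0",
)

```text
time_s: 45.2
tool_pos: [577.8, 57.8, 324.4]
eef_rot: [-0.0, 0.729, 0.685, -0.001]
wrist_force: [-0.2, 0.0, 0.1]
grip_width: 38.6
```

```bash
python3 - <<'E'
from h import *
st(); c=cam("wrist","w37"); st(); P=cloud(c)
for uv in [(60,305),(150,303),(500,302),(280,305),(300,325),(315,330),(270,330),(345,345)]: print(uv,P[uv[1],uv[0]].round(1))
c=cam("top"); zoom(c,"t37z",(180,120,350,280),3.7)
E
```

```text
t 45.2 p [577.8  57.8 324.4] x [ 0.062  0.998 -0.001] z [-0.002 -0.001 -1.   ] F [-0.2  0.   0.1] w 38.6 q [-0.36  0.36  0.34  1.28 -0.12  1.52  1.47]
t 45.25 p [578.   59.9 324.8] x [ 0.059  0.998 -0.   ] z [-0.001 -0.    -1.   ] F [-0.2 -6.7 -2. ] w 38.5 q [-0.36  0.36  0.34  1.28 -0.12  1.52  1.47]
(60, 305) [596.4 -50.7 294.8]
(150, 303) [598.1  -6.9 294.6]
(500, 302) [608.9 163.7 293.3]
(280, 305) [602.9  56.2 295. ]
(300, 325) [814.1  69.9  23.2]
(315, 330) [822.9  90.1  23.9]
(270, 330) [837.7  26.4  -1. ]
(345, 345) [562.   74.5 375.5]
```

View pics/w37.png

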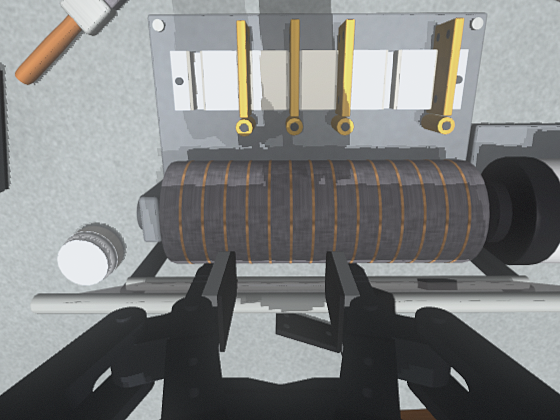

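View pics/t37z.png

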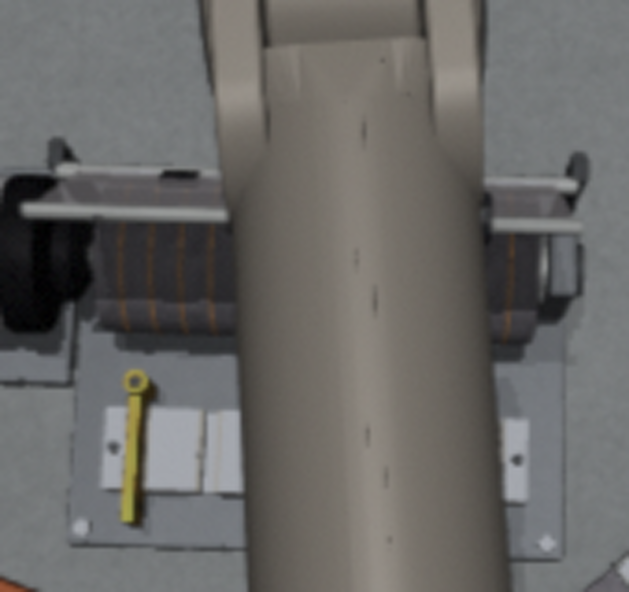

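Emit:
drive_tool(
  commands="140 -0.01 0 0 0;140 0 0 -0.03 0;140 0 0 -0.04 0;140 0 0 0 0;140 0 0 0 0",
)

```text
time_s: 45.8
tool_pos: [578.1, 52.0, 396.9]
eef_rot: [0.0, 0.726, 0.687, 0.002]
wrist_force: [0.2, -0.0, -0.8]
grip_width: 38.6
```

```bash
python3 - <<'E'
from h import *
st(); c=cam("wrist","w38"); st(); P=cloud(c); hsv=cv2.cvtColor(c["frame"],cv2.COLOR_RGB2HSV)
m=(P[...,2]>285)&(P[...,2]<340)&(P[...,0]>560)&(P[...,0]<640)
for a,b in [(285,300),(300,310),(310,320),(320,340)]:
    v,u=np.nonzero(m&(P[...,2]>a)&(P[...,2]<b)&(hsv[...,2]<110)); 
    if len(v): print(a,len(v),np.median(P[v,u],0).round(1),P[v,u].min(0).round(1),P[v,u].max(0).round(1))
v,u=np.nonzero(m&(hsv[...,2]>130)); print("rod",len(v),np.median(P[v,u],0).round(1), P[v,u,2].max())
E
```

```text
t 45.8 p [578.1  52.  396.9] x [0.055 0.998 0.002] z [ 0.004  0.002 -1.   ] F [ 0.2 -0.  -0.8] w 38.6 q [-0.34  0.36  0.35  1.1  -0.12  1.69  1.49]
t 45.85 p [577.6  51.8 395.4] x [0.055 0.998 0.002] z [ 0.     0.002 -1.   ] F [ 0.1 -0.3 -0.2] w 38.3 q [-0.34  0.36  0.35  1.11 -0.12  1.69  1.49]
285 555 [600.6  71.5 289.6] [593.6 -50.  285.9] [611.  242.4 299.9]
300 76 [598.9  91.6 305.1] [588.5  90.9 300.1] [608.9  93.5 309.9]
310 88 [594.6  91.9 314.8] [584.3  91.3 310.3] [605.6  93.7 320. ]
320 557 [588.7  95.8 327.9] [580.5  91.5 320.1] [601.1 101.8 333.1]
rod 5223 [605.4  73.8 293.4] 330.6459268932298
```

View pics/w38.png

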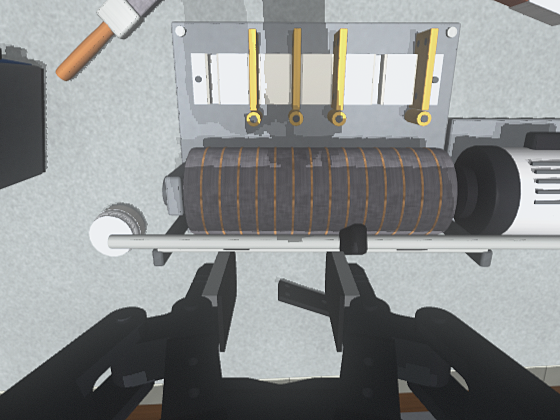

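Emit:
drive_tool(
  commands="140 0.022 0.004 0 0.002;140 0.0232 0.004 0 0.002;140 0 0 0 0;140 0 0 0 0",
)

```text
time_s: 46.25
tool_pos: [587.7, 95.9, 393.8]
eef_rot: [-0.001, 0.728, 0.686, -0.001]
wrist_force: [0.5, 0.0, 0.1]
grip_width: 38.5
```

```bash
python3 - <<'E'
from h import *
st(); c=cam("wrist","w39"); st()
R=176.6;q=np.linspace(1.094,-.419,21);x=669-R*np.cos(q);z=165+R*np.sin(q)
for i in range(20): print(i+1,"%.1f %.1f"%(x[i+1]-x[i],z[i]-z[i+1]))
E
```

```text
t 46.25 p [587.7  95.9 393.8] x [ 0.06   0.998 -0.001] z [-0.003 -0.    -1.   ] F [0.5 0.  0.1] w 38.5 q [-0.39  0.4   0.34  1.05 -0.13  1.71  1.41]
t 46.3 p [587.8  94.6 394.3] x [ 0.062  0.998 -0.001] z [-0.002 -0.001 -1.   ] F [ 0.5 -0.2 -0.1] w 38.7 q [-0.39  0.4   0.34  1.05 -0.13  1.71  1.41]
1 -11.6 6.6
2 -11.1 7.4
3 -10.5 8.3
4 -9.8 9.0
5 -9.1 9.7
6 -8.4 10.4
7 -7.6 11.0
8 -6.7 11.5
9 -5.8 12.0
10 -4.9 12.4
11 -3.9 12.8
12 -3.0 13.0
13 -2.0 13.2
14 -1.0 13.3
15 0.0 13.4
16 1.0 13.3
17 2.1 13.2
18 3.0 13.0
19 4.0 12.7
20 5.0 12.4
```

View pics/w39.png

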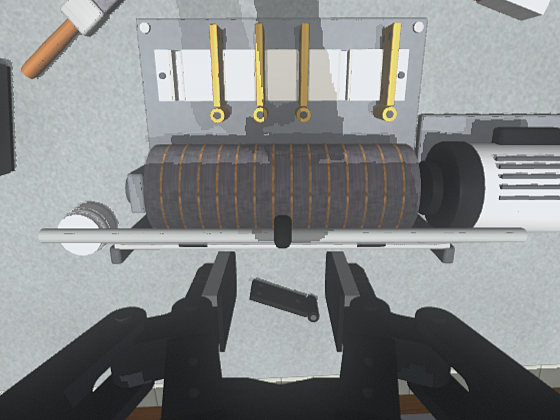

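Emit:
drive_tool(
  commands="140 0 0 0.025 0;140 0 0 0.025 0;140 0 0 0.022 0;140 0 0 0 0;140 0 0 0 0",
)

```text
time_s: 46.8
tool_pos: [588.1, 93.9, 323.7]
eef_rot: [-0.0, 0.729, 0.684, -0.0]
wrist_force: [-0.1, -0.3, 0.3]
grip_width: 38.6
```

```bash
python3 - <<'E'
from h import *
st(); c=cam("wrist","w40"); st()
E
```

```text
t 46.8 p [588.1  93.9 323.7] x [ 0.064  0.998 -0.   ] z [-0. -0. -1.] F [-0.1 -0.3  0.3] w 38.6 q [-0.4   0.39  0.33  1.24 -0.12  1.53  1.41]
t 46.85 p [588.7  94.1 324.8] x [0.063 0.998 0.   ] z [ 0.002  0.    -1.   ] F [0.4 0.3 1.1] w 38.6 q [-0.4   0.39  0.33  1.23 -0.12  1.53  1.41]
```

View pics/w40.png

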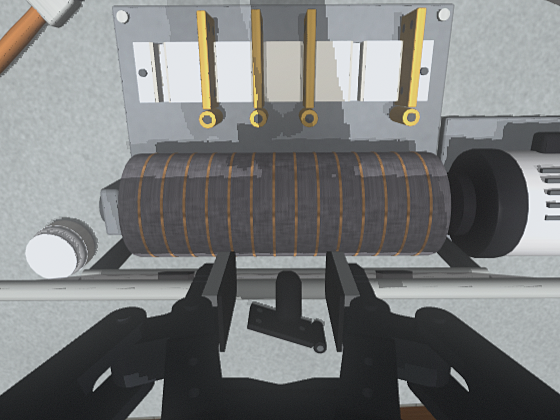

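Emit:
drive_tool(
  commands="140 0.002 0 0.002 0;255 0 0 0 0;255 0 0 0 0;255 0 0 0 0;255 0 0 0 0",
  grip_force=40,
)

```text
time_s: 47.35
tool_pos: [588.6, 96.9, 322.2]
eef_rot: [0.0, 0.729, 0.685, 0.001]
wrist_force: [-1.0, 0.5, 1.7]
grip_width: 9.3
```

Emit:
drive_tool(
  commands="255 0 -0.0116 0.0066 0;255 0 -0.0111 0.0074 0;255 0 -0.0105 0.0083 0;255 0 -0.0098 0.009 0;255 0 -0.0091 0.0097 0",
)

```text
time_s: 47.85
tool_pos: [537.0, 99.9, 282.3]
eef_rot: [0.001, 0.729, 0.685, 0.002]
wrist_force: [-1.9, -0.1, 5.8]
grip_width: 9.1
```

Emit:
drive_tool(
  commands="255 0 -0.0084 0.0104 0;255 0 -0.0076 0.011 0;255 0 -0.0067 0.0115 0;255 0 -0.0058 0.012 0;255 0 -0.0049 0.0124 0",
)

```text
time_s: 48.35
tool_pos: [502.4, 101.9, 223.8]
eef_rot: [-0.0, 0.729, 0.685, 0.0]
wrist_force: [-3.4, -1.4, 4.7]
grip_width: 9.4
```

```bash
python3 - <<'E'
from h import *
s=st(); c=cam("scene"); zoom(c,"s41z",(180,100,380,310),2.8)
p=s["tool_pos"]; print(np.hypot(669-p[0],p[2]-165),np.arctan2(p[2]-165,669-p[0]))
E
```

```text
t 48.35 p [502.4 101.9 223.8] x [0.062 0.998 0.   ] z [-0.  0. -1.] F [-3.4 -1.4  4.7] w 9.4 q [-0.48  0.25  0.31  1.66 -0.08  1.24  1.35]
176.65911933449658 0.33908688458758235
```

View pics/s41z.png

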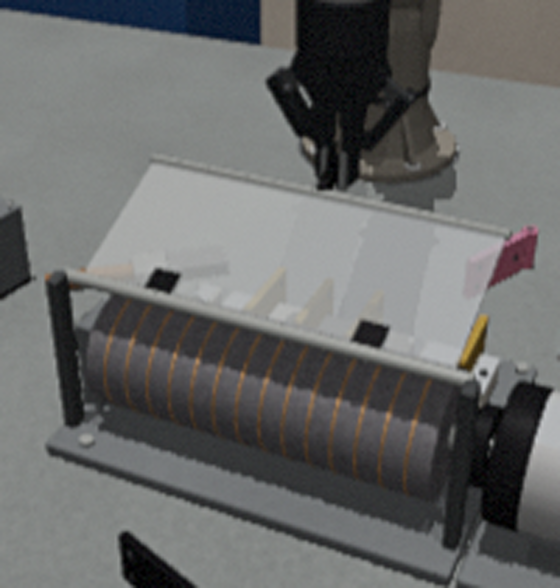

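Emit:
drive_tool(
  commands="255 0 -0.0039 0.0128 0;255 0 -0.003 0.013 0;255 0 -0.002 0.0132 0;255 0 -0.001 0.0133 0;255 0 0 0.0134 0",
)

```text
time_s: 48.9
tool_pos: [492.0, 102.5, 157.2]
eef_rot: [-0.001, 0.729, 0.685, -0.001]
wrist_force: [-3.3, -0.8, 2.1]
grip_width: 9.3
```

Emit:
drive_tool(
  commands="255 0 0.001 0.0133 0;255 0 0.002 0.0132 0;255 0 0.003 0.013 0;255 0 0.004 0.0127 0;255 0 0.005 0.0124 0",
)

```text
time_s: 49.4
tool_pos: [507.0, 101.6, 91.6]
eef_rot: [-0.001, 0.729, 0.685, -0.001]
wrist_force: [-5.7, -0.9, 2.5]
grip_width: 9.1
```

Emit:
drive_tool(
  commands="255 0 0 0 0;255 0 0 0 0",
)

```text
time_s: 49.6
tool_pos: [506.9, 101.7, 91.9]
eef_rot: [-0.001, 0.729, 0.685, -0.002]
wrist_force: [-4.1, -0.3, -3.2]
grip_width: 9.2
```

Emit:
drive_tool(
  commands="255 0 0.0008 0.002 0;255 0 0.0008 0.002 0;255 0 0 0 0;255 0 0 0 0",
)

```text
time_s: 50.0
tool_pos: [508.4, 101.6, 88.7]
eef_rot: [-0.001, 0.729, 0.685, -0.001]
wrist_force: [-5.2, -0.8, -1.9]
grip_width: 9.6
```

Emit:
drive_tool(
  commands="255 0 0.0008 0.002 0;255 0 0 0 0;255 0 0 0 0",
)

```text
time_s: 50.3
tool_pos: [508.8, 101.5, 87.6]
eef_rot: [-0.001, 0.729, 0.685, -0.001]
wrist_force: [-8.0, -1.1, 4.8]
grip_width: 9.2
```

Emit:
drive_tool(
  commands="140 0 0 0 0;140 0 0 0 0;140 0 0 0 0;140 0 0 -0.02 0;140 0 0 -0.03 0",
)

```text
time_s: 50.8
tool_pos: [509.6, 101.4, 136.0]
eef_rot: [-0.001, 0.729, 0.685, -0.002]
wrist_force: [0.2, -0.0, -0.4]
grip_width: 38.4
```

Emit:
drive_tool(
  commands="255 0 0 0 0;255 0 0 0 0;255 0 0 0 0;255 0 0 0 0",
)

```text
time_s: 51.2
tool_pos: [509.8, 101.5, 135.8]
eef_rot: [-0.0, 0.729, 0.685, -0.001]
wrist_force: [0.3, -0.3, 0.3]
grip_width: 0.1
```

```bash
python3 - <<'E'
from h import *
st(); c=cam("wrist","w42"); P=cloud(c); st()
for uv in [(130,310),(440,310),(284,300)]: print(uv,P[uv[1],uv[0]].round(1))
E
```

```text
t 51.2 p [509.8 101.5 135.8] x [ 0.062  0.998 -0.001] z [-0.002 -0.001 -1.   ] F [ 0.3 -0.3  0.3] w 0.1 q [-0.46  0.35  0.3   1.77 -0.12  1.04  1.38]
t 51.25 p [509.9 101.6 135.8] x [ 0.062  0.998 -0.001] z [-0.002 -0.001 -1.   ] F [0.2 0.1 0.6] w 0.0 q [-0.46  0.35  0.3   1.77 -0.12  1.04  1.38]
(130, 310) [532.6  27.1 107.2]
(440, 310) [541.8 177.2 107.3]
(284, 300) [500.8 103.5 155.5]
```

View pics/w42.png

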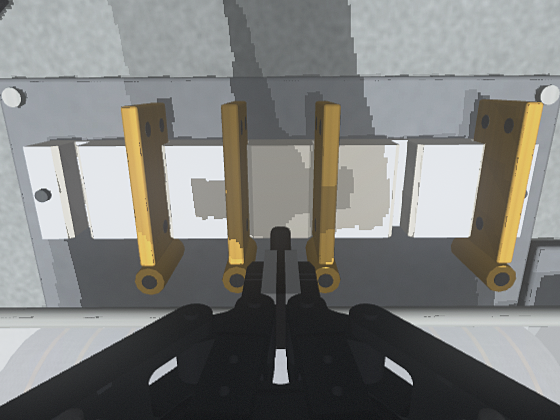

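Emit:
drive_tool(
  commands="255 0 0 0.006 0;255 0 0 0.006 0;255 0 0 0.003 0;255 0 0 0.002 0;255 0 0 0 0",
)

```text
time_s: 51.75
tool_pos: [510.8, 101.7, 123.7]
eef_rot: [-0.0, 0.729, 0.685, 0.001]
wrist_force: [-9.1, -0.8, 24.3]
grip_width: 0.0
```

Emit:
drive_tool(
  commands="255 0 0 0.002 0;255 0 0 0.002 0;255 0 0 0 0",
)

```text
time_s: 52.05
tool_pos: [511.0, 101.7, 123.2]
eef_rot: [-0.0, 0.729, 0.685, 0.002]
wrist_force: [-15.7, -3.1, 42.8]
grip_width: 0.2
```

Emit:
drive_tool(
  commands="255 0 0 -0.01 0;255 0 0 -0.02 0;255 0 -0.01 -0.04 0;255 0 -0.03 -0.04 0;255 0 -0.03 -0.04 0",
)

```text
time_s: 52.55
tool_pos: [439.7, 105.8, 266.3]
eef_rot: [-0.0, 0.729, 0.684, -0.001]
wrist_force: [0.0, 0.8, -0.4]
grip_width: -0.1
```

Emit:
drive_tool(
  commands="140 0 0 0 0;140 0 0 0 0;140 0 0 0 0",
)

```text
time_s: 52.85
tool_pos: [440.3, 105.7, 264.5]
eef_rot: [-0.0, 0.729, 0.685, -0.001]
wrist_force: [-0.6, 0.1, -0.8]
grip_width: 38.7
```

```bash
python3 - <<'E'
from h import *
st(); c=cam("wrist","w43"); P=cloud(c); rep(c)
for uv in [(130,283),(440,284),(250,283)]: print(uv,P[uv[1],uv[0]].round(1))
z=P[...,2]; m=(z>100)&(z<120)&(abs(P[...,0]-538)<15)&(abs(P[...,1]-100)<170); print("rod top", np.percentile(z[m],[50,95]), m.sum())
c=cam("top","t43"); c=cam("scene","s43")
E
```

```text
t 52.85 p [440.3 105.7 264.5] x [ 0.063  0.998 -0.001] z [-0.002 -0.001 -1.   ] F [-0.6  0.1 -0.8] w 38.7 q [-0.54  0.1   0.3   1.74 -0.03  1.31  1.27]
carrier [496.  102.5] [308.8  59.6] 86.47
x -54.7..53.8 mid -0.5 len 108.6 y -25.8 slope 0.001 wid lo 7.5 hi 16.7 z [67.5 68.5 69.4]
x -54.6..54.0 mid -0.3 len 108.5 y 26.2 slope -0.004 wid lo 8.3 hi 16.7 z [67.5 68.5 69.4]
x -55.1..53.2 mid -1.0 len 108.3 y 129.0 slope -0.000 wid lo 8.6 hi 16.7 z [67.4 68.4 69.3]
x -54.0..35.0 mid -9.5 len 89.0 y -77.2 slope -0.002 wid lo 8.5 hi 8.5 z [67.5 68.4 69.4]
(130, 283) [570.5 -77.6  13.6]
(440, 284) [600.5 286.8   2.8]
(250, 283) [547.7  68.8  68.6]
rod top [111.00722272 113.97810073] 4947
```

View pics/w43.png

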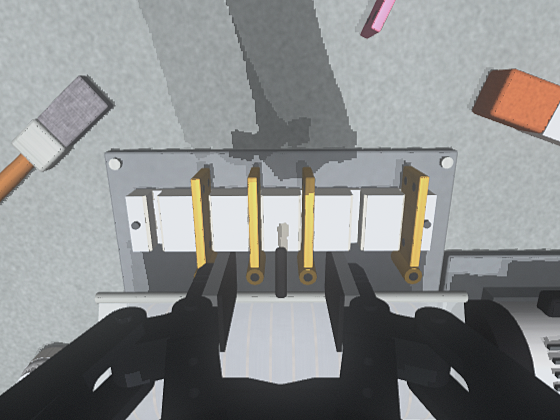

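View pics/t43.png

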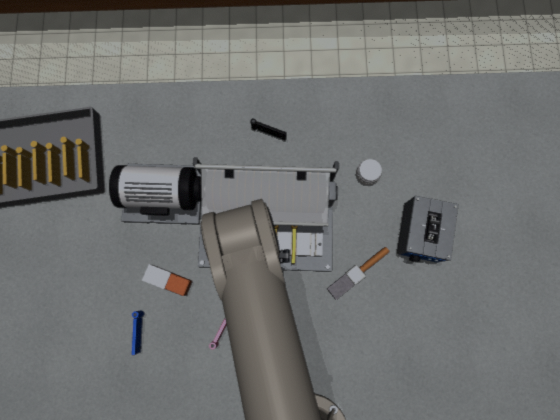

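View pics/s43.png

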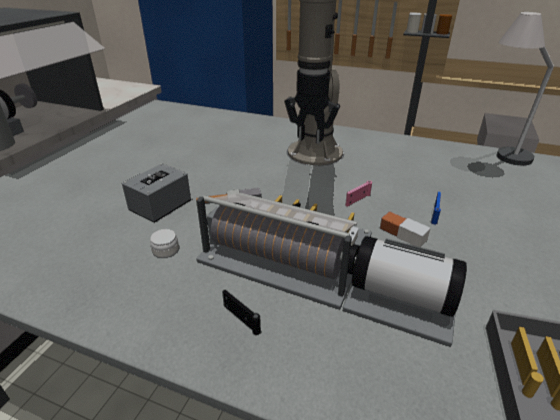

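Emit:
drive_tool(
  commands="140 0.045 0 -0.01 0;140 0.045 0 -0.01 0;140 0.045 0 0 0;140 0.045 0 0 0;140 0.045 0 0 0",
)

```text
time_s: 53.5
tool_pos: [454.9, 332.1, 284.5]
eef_rot: [0.0, 0.729, 0.685, -0.001]
wrist_force: [1.1, 0.0, 0.3]
grip_width: 38.4
```

Emit:
drive_tool(
  commands="140 0 0 0 0;140 0 0 0 0",
)

```text
time_s: 53.7
tool_pos: [454.2, 331.4, 283.8]
eef_rot: [0.0, 0.728, 0.686, -0.002]
wrist_force: [-0.5, -0.2, -0.1]
grip_width: 38.4
```

```bash
python3 - <<'E'
from h import *
st(); c=cam("top"); zoom(c,"t44z",(180,150,470,300),2.75); rep(c)
E
```

```text
t 53.7 p [454.2 331.4 283.8] x [ 0.06   0.998 -0.003] z [-0.003 -0.003 -1.   ] F [-0.5 -0.2 -0.1] w 38.4 q [-0.78  0.32  0.16  1.41 -0.05  1.41  0.89]
carrier [498.5 100.5] [308.2  58.4] 86.59
```

View pics/t44z.png

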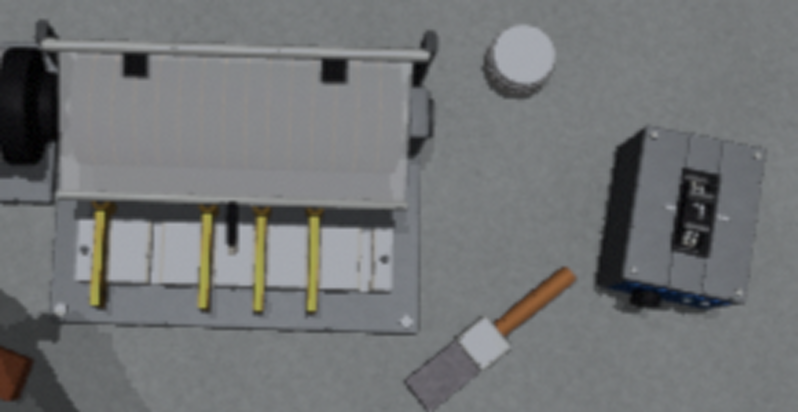

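All good: four leaves with the knuckle towards the roll, 7 at the marks, guard down, loose things where they were. Handing in.

```bash
python3 -c "
from station import ticket; print(ticket.close_job())"
```

```text
the job is handed in; nothing more can be done
None
```

The job is done and handed in at about 54 s of the 210 s. Two contact forces along the way came close to or above 40 N, described below.

**What I did**
- **Guard:** I raised it by its tab.
- **Leaves:** Four leaves were present, in slots 2, 3, 4 and 6. I turned those in slots 2, 4 and 6 end for end. The leaf in slot 3 already had its knuckle towards the roll, so I left it.
- **Pass wheel:** I rolled it from just past 3 up to 7.
- **Guard down:** I lowered it and pressed it onto its stop.

**Last checks**
- All four knuckles face the roll, and the leaf tops are all at the same height as at the start, so they are fully home.
- The leaf centres measured within about 1 mm of the carrier's middle; slot 6 is the farthest off, at 0.6 to 1.0 mm. The final view hid the knuckle end of the slot 2 leaf, so its 0.6 mm dates from before the guard was lowered.
- The 7 was centred on the index marks to within a pixel.
- The guard's rod top is at about 114 mm against 113 mm expected, and the tab was hard against the stop.
- The loose things on the bench look unmoved.

**What went wrong**
- **Guard not fully up:** It came forward from fully up, probably dragged by the fingers as I withdrew. It was at about 1.5 rad when I measured it later. It was therefore raised but not fully back while I handled the leaves.
- **Side contact:** On the way back to the tab, the gripper pressed sideways against it, reading up to about 36 N on that axis and about 40 N in total. I can't rule out that the true peak passed the 40 N limit.
- **Pressing down:** The final push on the tab with the fingertips peaked at about 43 N vertically and about 46 N in total.

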